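# Brush out the ported sample cup and show its port to the inspection camera

## Task

Take the bottle brush from its stand and scrub the inside of the steel cup that has the side port with two full strokes, each right down to the bottom and back up to the rim, leaving the cup in its rack, then put the brush back upright in its stand. Then lift that cup out of the rack and hold it upright in the air in front of the inspection camera, its port pointing straight at the lens, centred on the lens and level with it, the end of the port about 80 mm from the lens. Finish while still holding it there, still, with nothing else carrying it; do not tip the cup, knock the camera or disturb the other things on the bench.

Things in the scene. Friction and masses are not known exactly. Their poses are not given: they have to be found in the camera images.
- cup_center (a point): Centre (half-way up, on the axis) of the sample cup: open round steel cup, 52 mm outside diameter, 80 mm high, wall 3 mm, floor 5 mm, 0.22 kg, the only one with a side port. It stands loose in one of the three wells of the rack, its foot 10 mm, its rim 90 mm above the bench. z = up its axis; x = where the port points: at the start away from the robot, up to 45 degrees to either side.
- port_tip (a point): Middle of the open end of the port: a steel stub, 16 mm diameter (21 mm collar at its end), sticking out square from the cup's side half-way up; its end lies 44.5 mm from the cup's axis. Same axes as the cup.
- brush_grip (a point): Middle of the brush's wooden handle, where to grip: 18 mm diameter, straight 35 mm below and above this point, end 42 mm above. Below it a thin wire neck, then a rigid white round head 34 mm diameter, 70 mm long, with a bevelled foot. z = up along the brush; 70 g, loose. At the start it stands in the stand, this point 175 mm above the bench.
- brush_tip (a point): Lower end of the brush head, on the brush's axis, 165 mm below brush_grip. Same axes as the brush.
- stand_floor (a point): Centre of the floor of the round upright hole of the brush stand, where the brush's lower end rests. The stand is a fixed grey block, 66 x 66 mm, 70 mm high; the hole is 41 mm in diameter and 60 mm deep, its floor 10 mm above the bench. z up.
- lens (a point): Centre of the front glass of the inspection camera's lens. x = where the lens looks (level), z up. The lens tube, 42 mm diameter, sticks out 31 mm from a 50 mm camera body on a 314 mm column (its face 99 mm behind the glass). Lens height differs from run to run, 170 to 230 mm above the bench. Does not move.
- rack: White block with three round wells in a row along its y, 100 mm apart, the middle one at its centre; 95 mm (x) x 300 mm (y) x 26 mm high. Fixed. Origin at the centre of its underside.
- plain_cup: Bystander: steel cup like the sample cup, 52 mm diameter, 80 mm high, without a port; in a well of the rack. Origin at the centre of its underside.
- short_cup: Bystander: steel cup of 52 mm diameter, 55 mm high, without a port; in a well of the rack. Origin at the centre of its underside.
- bottle: Bystander: capped white plastic bottle, 60 mm diameter, 125 mm high. Origin at the centre of its underside.
- amber_jar: Bystander: amber jar with a lid, 50 mm diameter, 65 mm high. Origin at the centre of its underside.
- stopper: Bystander: black rubber stopper, 36 mm diameter, 30 mm high. Origin at the centre of its underside.
- dish: Bystander: white ceramic dish, 76 mm diameter, 22 mm high. Origin at the centre of its underside.
- spatula: Bystander: narrow steel lab spatula lying flat, 176 mm long. Origin at its underside.
- insp_cam: The inspection camera's stand: dark base plate 120 x 110 mm, 14 mm high, with the column and the camera. Fixed. Origin at the base's underside, 60 mm behind the lens glass; x = the way the lens looks.
There are look-alikes about, which are no part of the job. Leave any pink or yellow look-alike of the part that bears stand_floor alone. What is shaped like the part that bears brush_grip but turquoise is not meant.

How it is judged (in metres and radians):
On the way, in this order (a step that is already met when the one before it is completed fails the run):
1. brush at the bottom of the ported cup (x of brush_tip in the frame of cup_center between -0.02 and 0.02 m and y of brush_tip in the frame of cup_center between -0.02 and 0.02 m and z of brush_tip in the frame of cup_center below -0.023 m).
2. brush drawn up to the rim (its lower end in the upper third of the cup) (x of brush_tip in the frame of cup_center between -0.02 and 0.02 m and y of brush_tip in the frame of cup_center between -0.02 and 0.02 m and z of brush_tip in the frame of cup_center between 0.012 and 0.05 m).
3. brush at the bottom again (all of step 1).
4. brush drawn up to the rim again (all of step 2).
5. brush back upright in its stand, let go (distance between brush_tip and stand_floor below 0.013 m and angle between brush_grip's own z axis and vertical below 0.25 rad and contact force between brush and the fingers below 0.1 N), for 0.2 s.
6. the cup held clear of the rack (height (world z) of cup_center above 0.1 m and contact force between sample_cup and the fingers above 0.5 N), for 0.1 s.
At the end, for the whole second after the job is handed in: Cup gripped in the air, touching nothing else, still; upright within 8 deg, port facing the lens within 11 deg, its end 55-105 mm from the lens and within 15 mm of its axis sideways and in height; brush let go, upright in its stand (within 13 mm); bystanders within 30 mm of their starts (all of step 5 and x of port_tip in the frame of lens between 0.055 and 0.105 m and y of port_tip in the frame of lens between -0.015 and 0.015 m and z of port_tip in the frame of lens between -0.015 and 0.015 m and x of cup_center in the frame of lens above 0.11 m and angle between the x axis of cup_center and the x axis of lens, either way round below 0.2 rad and angle between cup_center's own z axis and vertical below 0.14 rad and contact force between sample_cup and the fingers above 0.5 N and contact force between sample_cup and rack below 0.1 N and contact force between sample_cup and insp_cam below 0.1 N and linear speed of sample_cup below 0.03 m/s and distance of each of plain_cup, short_cup, bottle, amber_jar, stopper, dish, spatula from where it was at the start of the episode below 0.03 m); the arm keeps its last pose, push and grip.
It fails at once if a bystander is moved by more than 30 mm (distance of any of plain_cup, short_cup, bottle, amber_jar, stopper, dish, spatula from where it was at the start of the episode above 0.03 m).
It fails at once if the camera is knocked (over 3 N) (contact force between insp_cam and anything else above 3 N).
It fails at once if the cup is tipped by more than 30 degrees (angle between cup_center's own z axis and vertical above 0.52 rad).
It fails at once if the cup is taken out of the rack before the brush is back in its stand (height (world z) of cup_center above 0.085 m and distance between brush_tip and stand_floor above 0.03 m).
It also fails if it takes over 61 s, if anything falls off the work surface, if the arm or the gripper's body presses on something with over 40 N, if the wrist force passes 120 N, or if a joint passes its speed limit or range.

## Robot

A 6-joint arm with a two-finger parallel gripper is mounted at the origin on the work surface. World frame = base frame: x ahead of the robot, y to its left, z up, the work surface at z = 0. Lengths are in mm, angles in rad, forces in N, time in s.
With the tool pointing down it reaches from about 325 to 775 mm from the base axis. Payload 5.5 kg.
Tool frame: the origin (TCP) lies at the centre of the arm's flange, where the gripper is bolted on; the fingertips stand 173 mm ahead of it and the grasp point (between the pads) lies 155 mm ahead of it; z points along the fingers, x is the direction in which the jaws open and shut, and the axes are right-handed (so a half turn about z gives the same grasp; the last joint's range is limited). The gripper opens to 85 mm and grips with 20 to 120 N. Pads are 22 mm wide; open, the fingers measure 114 mm over their backs; the gripper's body (76 mm by 85 mm) begins 54 mm behind the grasp point. The pads swing forward as they close: fully open they stand 13 mm farther back than shut.
Start: joints at [-1.323, 0.091, 1.231, -0, 1.82, -0.057], TCP at [180.061, -572.36, 404.675] pointing down, gripper open.
Joint ranges: [-2.87, 2.87], [-0.86, 2.18], [0.17, 2.46], [-1.51, 4.65], [0.06, 2.69], [-2.65, 2.65]. Speed limits (rad/s): [2.57, 2.57, 3.01, 3.14, 3.14, 3.14].

## Interface

Orientations are given as a unit quaternion [x, y, z, w].
In Python, from station import manip, viewer, close_job gives the robot as it stands. The module is installed in compiled form; this text tells all that it offers.
- The arm moves only by the tool servo_tool, never from a script. Its argument "plan" is a list of rows, each an object with "xyz": the shift along the tool's x, y, z in mm, a list of three; "yaw": the turn about the tool's z in degrees. In form: [{"xyz": [x, y, z], "yaw": yaw}, ...]. A call has 1 to 20 rows; each row shifts and turns the commanded pose from where the row before left it, along the tool's axes as they then stand; what a row does not reach is not made up. A row lasts 1/10 s, in which the tool goes at most 50 mm and 8.59 degrees, less where a joint would pass 70% of its speed; a pose out of reach is approached as far as the arm can. A call with a gripper value outside its range is refused whole. "gripper" is the closure in counts, from 0 (fully open) to 255 (shut), set as the call begins (left out, the last holds). The fingers move at their own pace and stop on an object; "grip_force" is the grip in N (left out, the last holds). Time passes only in rows, so rows that do not move let the fingers close. It gives the time, the measured TCP pose, the force and the opening at its end, in the units of the state.
- manip.sense(): the state, without advancing time (a new reading comes with each control period).
- viewer.get_image(name): name is "scene" or "top" or "wrist"; returns the picture (480x640x3 uint8, blue, green, red); there is no depth.
- viewer.camera_info(name): a dict with "intrinsics" (3x3 intrinsics, pixels), "position" and "attitude" of the camera in the world. Camera axes: x right, y down, z forward; pixel columns grow to the right and rows downward; lengths in mm; the calibration is good to about 2 mm. A picture is of the moment at which its call begins: read the wrist's pose just before it. camera_info takes no time and is no camera call; for the wrist camera it gives the pose at the moment of the call.
- close_job(): hands the job in, once; it reports no verdict.
The state is a dict: "time_s": time; "joints": joint angles; "dq": joint speeds; "tau": joint torques, N m; "position": TCP position; "orientation": TCP orientation; "contact_force": force on the tool from outside, world axes, zero at the start; "ft_torque": the same for the moment, N m; "grip_width": finger opening in mm.
Only numpy, scipy, OpenCV 4.12 (cv2) and the standard library are available. Lean on these libraries where they do the work, as an engineer would, in place of code of your own. Each camera call takes 0.05 s, during which the arm holds its last target.

## Working session

There is one attempt and no reset: what is moved stays moved. The work goes in short steps, Python scripts to look and compute and a tool call to move; the robot and the scene stay as the last step left them, time stands still between calls to the robot, and variables do not carry over. Pictures are saved under pics/ and viewed, and the job is handed in when it is done.

Besides the shell and the picture viewer there is one more tool, called after "Emit:" as a command line: name --argument value ..., lists and objects as JSON in quotes. servo_tool: Moves the arm, as the interface text tells. Its arguments: {"type":"object","properties":{"plan":{"type":"array","items":{"type":"object","properties":{"xyz":{"type":"array","items":{"type":"number"}},"yaw":{"type":"number"}}}},"gripper":{"type":"number"},"grip_force":{"type":"number"}},"required":["plan"]}

```bash
ls; mkdir -p pics; python3 - <<'E'
from station import manip, viewer
import cv2, numpy as np
print(manip.sense())
for n in ["scene","top","wrist"]:
    print(n, viewer.camera_info(n))
    cv2.imwrite(f"pics/{n}0.png", viewer.get_image(n))
E
```

```text
pics
{'time_s': 0.0, 'joints': array([-1.32270366e+00,  9.19052241e-02,  1.23189877e+00, -5.73203007e-05,
        1.81984405e+00, -5.67066522e-02]), 'dq': array([-0.00166436,  0.00035609,  0.0014082 ,  0.00040856, -0.00089344,
        0.00031345]), 'tau': array([-3.21160969e-04, -4.58728731e+01, -4.18031967e+01, -1.60367540e-04,
        1.15336533e-02,  2.16954263e-06]), 'position': array([ 180.06068858, -572.40418443,  403.51550139]), 'orientation': array([ 8.06252739e-01, -5.91570338e-01, -8.10476596e-04, -6.32498980e-04]), 'contact_force': array([ 0.39108204, -0.44860914,  0.25122225]), 'ft_torque': array([0.01329851, 0.00234493, 0.00401363]), 'grip_width': 85.01059367067654}
scene {'intrinsics': array([[447.25977684,   0.        , 319.36402587],
       [  0.        , 447.25977684, 235.5643268 ],
       [  0.        ,   0.        ,   1.        ]]), 'position': array([1292.50259058,    6.23403442,  791.94177215]), 'attitude': array([ 0.64929883,  0.64885455, -0.28027498, -0.28079305])}
top {'intrinsics': array([[502.07780131,   0.        , 323.64656281],
       [  0.        , 502.07780131, 238.42201346],
       [  0.        ,   0.        ,   1.        ]]), 'position': array([ 301.41921813,   21.55738618, 1471.70249977]), 'attitude': array([-0.70159447,  0.70461409, -0.07731299,  0.07284833])}
wrist {'intrinsics': array([[432.11701821,   0.        , 321.84444887],
       [  0.        , 432.11701821, 239.54586427],
       [  0.        ,   0.        ,   1.        ]]), 'position': array([ 244.82895725, -551.65654377,  372.49631105]), 'attitude': array([ 0.79853519, -0.58619105, -0.08175624,  0.1097156 ])}
```

View pics/scene0.png

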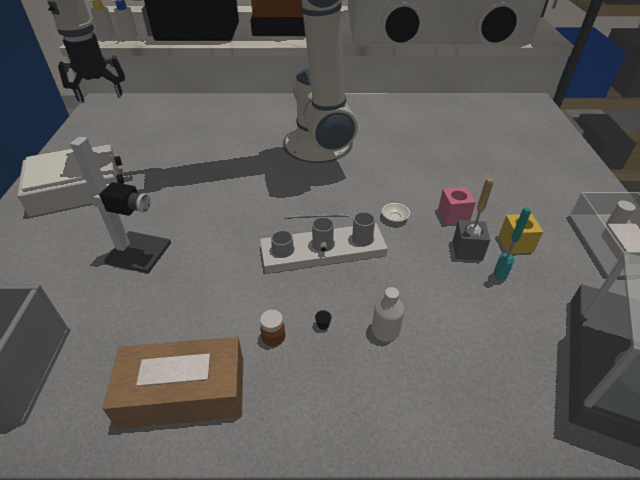

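View pics/top0.png

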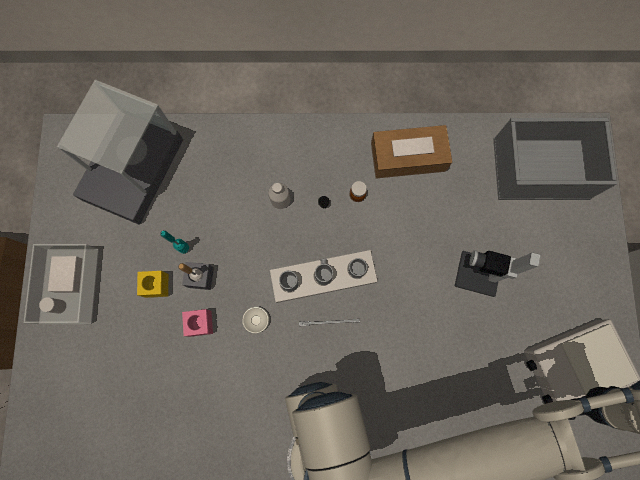

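View pics/wrist0.png

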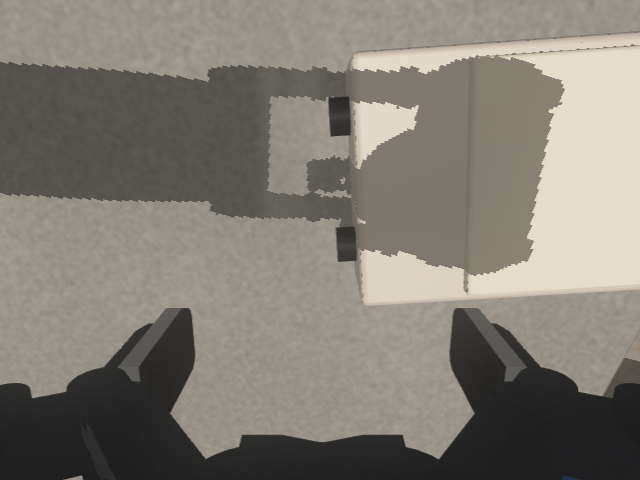

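```bash
cat > h.py <<'E'
import numpy as np, cv2
from scipy.spatial.transform import Rotation as R
def proj(info,P):
    P=np.atleast_2d(P).astype(float)
    c=(R.from_quat(info['attitude']).inv().apply(P-info['position']))
    uv=c@info['intrinsics'].T
    return uv[:,:2]/uv[:,2:]
def ray(info,uv):
    uv=np.atleast_2d(uv).astype(float)
    d=np.c_[uv,np.ones(len(uv))]@np.linalg.inv(info['intrinsics']).T
    return R.from_quat(info['attitude']).apply(d)
def onz(info,uv,z):
    d=ray(info,uv); p=info['position']
    return p+d*((z-p[2])/d[:,2:])
def tri(obs):
    A=np.zeros((3,3));b=np.zeros(3)
    for info,uv in obs:
        d=ray(info,uv)[0];d/=np.linalg.norm(d);M=np.eye(3)-np.outer(d,d);A+=M;b+=M@info['position']
    return np.linalg.solve(A,b)
def crop(src,dst,x0,y0,x1,y1,s):
    im=cv2.imread(src)[y0:y1,x0:x1]
    cv2.imwrite(dst,cv2.resize(im,None,fx=s,fy=s,interpolation=cv2.INTER_CUBIC))
E
python3 - <<'E'
from h import *
crop('pics/scene0.png','pics/c_sc_br.png',420,160,560,290,5)
crop('pics/scene0.png','pics/c_sc_rk.png',250,190,410,290,5)
crop('pics/top0.png','pics/c_tp_l.png',130,220,270,345,5)
crop('pics/top0.png','pics/c_tp_rk.png',260,230,390,310,6)
crop('pics/top0.png','pics/c_tp_cam.png',440,230,560,310,6)
crop('pics/scene0.png','pics/c_sc_cam.png',60,130,180,280,4)
E
```

```text
(no output)
```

View pics/c_sc_br.png

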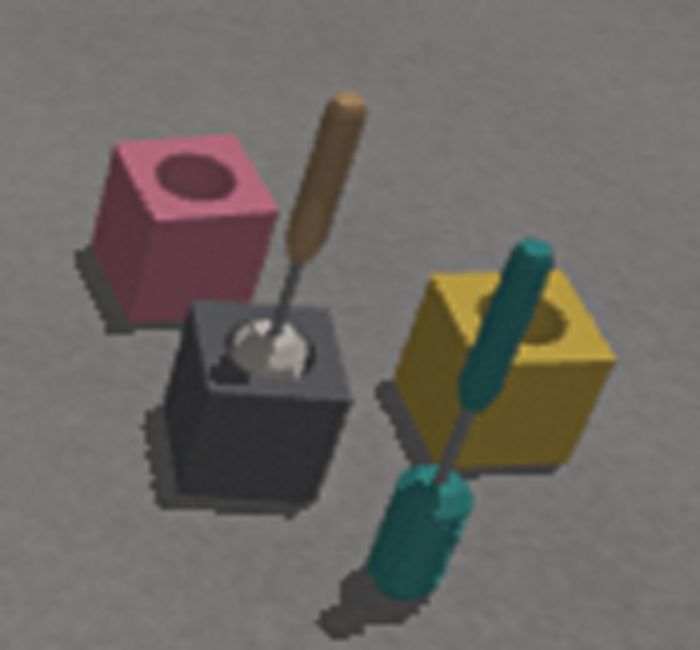

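View pics/c_sc_rk.png

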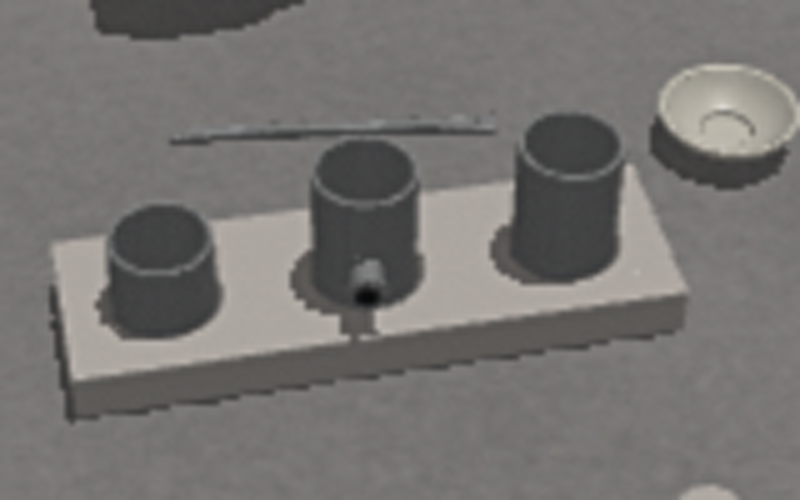

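View pics/c_tp_l.png

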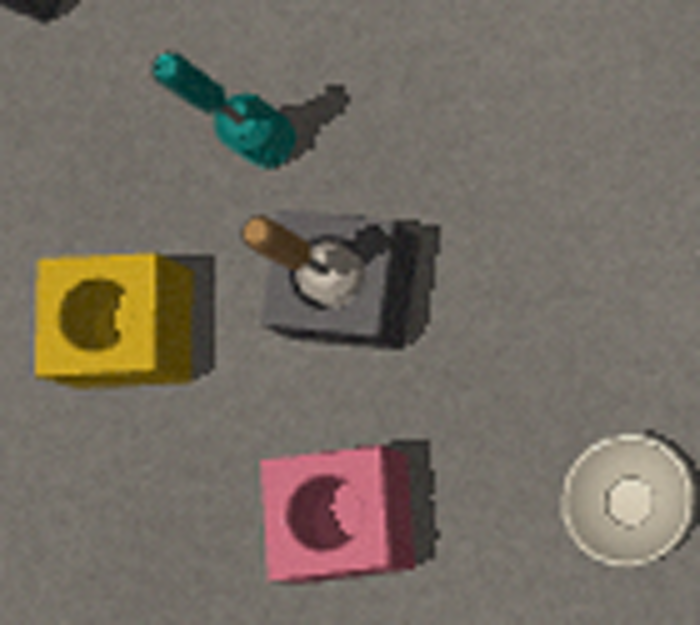

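View pics/c_tp_rk.png

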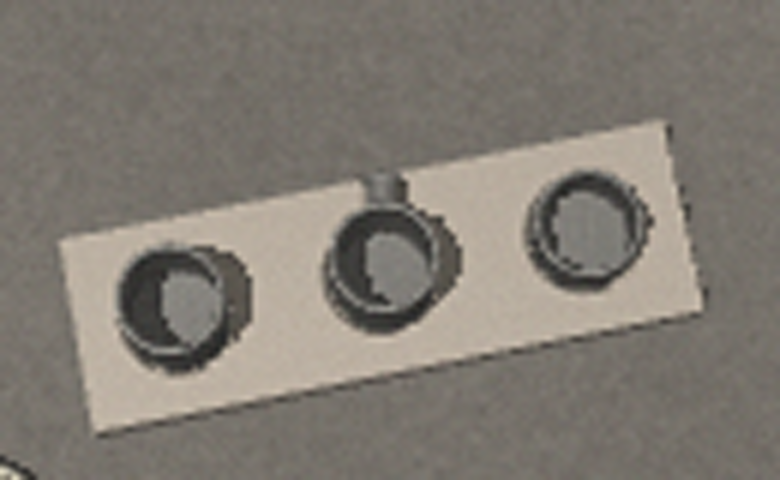

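View pics/c_tp_cam.png

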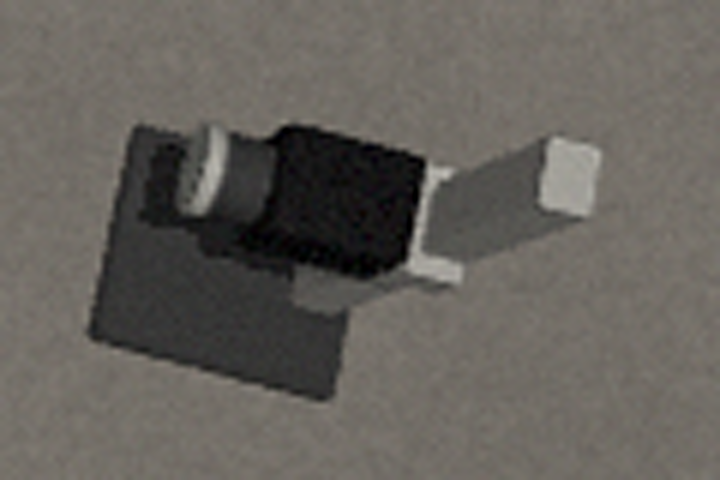

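View pics/c_sc_cam.png

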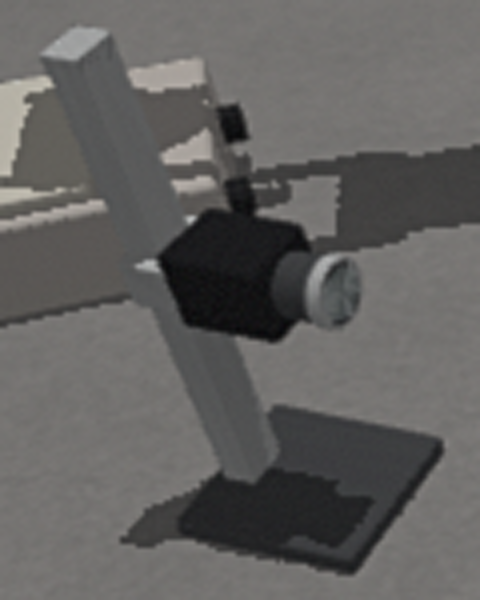

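```bash
python3 - <<'E'
from h import *
from station import viewer
S=viewer.camera_info('scene');T=viewer.camera_info('top')
s=lambda x,y,c,k:(c[0]+(x)/k-.4,c[1]+(y)/k-.4)
br=(420,160);rk=(250,190);tl=(130,220);tr=(260,230);tc=(440,230);sc=(60,130)
def both(n,a,b,z=None):
    P=tri([(S,a),(T,b)]);print(n,P.round(1),'res',(proj(S,P)-a).round(1),(proj(T,P)-b).round(1))
    if z:print('   onz',onz(S,a,z).round(1),onz(T,b,z).round(1))
both('handle top',s(347,99,br,5),s(257,232,tl,5),217)
both('cup rim',s(365,172,rk,5),s(383,260,tr,6),90)
both('plain rim',s(569,147,rk,5),s(172,305,tr,6),90)
both('short rim',s(160,240,rk,5),s(587,226,tr,6),65)
both('port tip',s(369,296,rk,5),s(385,180,tr,6),50)
both('lens',s(342,290,sc,4),s(192,178,tc,6))
for c in [(195,302),(327,308),(352,400),(208,390)]: print('stand S',onz(S,s(*c,br,5),70).round(1))
for c in [(283,210),(392,220),(380,335),(265,327)]: print('stand T',onz(T,s(*c,tl,5),70).round(1))
for c in [(62,240),(664,120),(702,312),(96,434)]: print('rack T',onz(T,s(*c,tr,6),26).round(1))
for c in [(52,242),(630,168),(688,292),(72,380)]: print('rack S',onz(S,s(*c,rk,5),26).round(1))
# cam base
for c in [(138,125),(90,337),(332,400)]: print('base T',onz(T,s(*c,tc,6),14).round(1))
for c in [(278,406),(441,441),(350,570),(180,527)]: print('base S',onz(S,s(*c,sc,4),14).round(1))
E
```

```text
handle top [503.  374.2 216.1] res [[-0.4  0. ]] [[-0.3 -0.1]]
   onz [[504.  374.5 217. ]] [[502.6 373.1 217. ]]
cup rim [502.5  14.   86.3] res [[-0.4 -0. ]] [[-0.3 -0. ]]
   onz [[506.6  14.8  90. ]] [[501.9  13.1  90. ]]
plain rim [482.3 111.9  84.3] res [[-0.5  0. ]] [[-0.4 -0. ]]
   onz [[488.8 112.2  90. ]] [[481.4 110.4  90. ]]
short rim [522.  -83.1  60.5] res [[-0.3 -0. ]] [[-0.2  0. ]]
   onz [[526.8 -81.9  65. ]] [[521.4 -83.4  65. ]]
port tip [546.8  14.2  47.7] res [[-1.1 -0. ]] [[-0.9 -0. ]]
   onz [[549.2  16.7  50. ]] [[546.3  11.7  50. ]]
lens [ 524.8 -376.4  171. ] res [[-0. -0.]] [[-0.  0.]]
stand S [[469.7 347.9  70. ]]
stand S [[474.1 411.3  70. ]]
stand S [[539.  405.4  70. ]]
stand S [[532.2 339.8  70. ]]
stand T [[538.7 400.3  70. ]]
stand T [[532.7 338.6  70. ]]
stand T [[467.7 342.5  70. ]]
stand T [[472.4 406.9  70. ]]
rack T [[521.6 168.1  26. ]]
rack T [[ 579.7 -125.    26. ]]
rack T [[ 485.3 -141.    26. ]]
rack T [[428.  150.2  26. ]]
rack S [[ 487.1 -140.2   26. ]]
rack S [[431.9 152.1  26. ]]
rack S [[522.5 171.9  26. ]]
rack S [[ 580.5 -122.    26. ]]
base T [[ 578.4 -399.6   14. ]]
base T [[ 473.7 -369.6   14. ]]
base T [[ 442.6 -485.1   14. ]]
base S [[ 448.7 -480.7   14. ]]
base S [[ 481.1 -368.4   14. ]]
base S [[ 589.9 -395.1   14. ]]
base S [[ 555.3 -506.3   14. ]]
```

```bash
cat >> h.py <<'E'
def theta(s):
    x=R.from_quat(s['orientation']).as_matrix()[:,0]; return np.degrees(np.arctan2(x[1],x[0]))
def plan(s,goal,th=None,n=None,step=48,ystep=8.5,dec=1):
    """rows from current state to world TCP goal and theta (deg, world), straight line"""
    import math,json
    p=np.array(s['position'],float);M=R.from_quat(s['orientation']).as_matrix()
    g=np.array(goal,float);t0=theta(s);dth=0 if th is None else th-t0
    N=max(math.ceil(np.linalg.norm(g-p)/step),math.ceil(abs(dth)/ystep),1)
    if n:N=n
    # ease
    rows=[];cur=p.copy();t=t0
    for i in range(N):
        tgt=p+(g-p)*(i+1)/N
        a=np.radians(t);x=np.array([np.cos(a),np.sin(a),0]);y=np.array([np.sin(a),-np.cos(a),0])
        d=tgt-cur;v=[round(float(d@x),dec),round(float(d@y),dec),round(float(-d[2]),dec)]
        yw=round(-(t0+dth*(i+1)/N-t),dec)
        cur=cur+v[0]*x+v[1]*y-np.array([0,0,v[2]]);t-=yw
        rows.append({"xyz":v,"yaw":yw})
    print(json.dumps(rows));print(N,'rows end',cur.round(1),round(t,2))
E
python3 - <<'E'
from h import *
from station import manip,viewer
s=manip.sense();print(theta(s))
w=viewer.camera_info('wrist');M=R.from_quat(s['orientation'])
print('cam in tool',M.inv().apply(w['position']-s['position']), (M.inv()*R.from_quat(w['attitude'])).as_matrix().round(3))
plan(s,[585,14,404],90,n=20,dec=0)
E
```

```text
-72.53498926357949
cam in tool [ -0.29815008 -67.97664571  31.13224422] [[ 1.    -0.001 -0.   ]
 [ 0.001  0.963  0.271]
 [ 0.    -0.271  0.963]]
[{"xyz": [-22.0, -28.0, -0.0], "yaw": -8.0}, {"xyz": [-18.0, -31.0, -0.0], "yaw": -8.0}, {"xyz": [-13.0, -33.0, -0.0], "yaw": -8.0}, {"xyz": [-9.0, -35.0, -0.0], "yaw": -9.0}, {"xyz": [-3.0, -35.0, -0.0], "yaw": -8.0}, {"xyz": [2.0, -36.0, -0.0], "yaw": -8.0}, {"xyz": [7.0, -34.0, -0.0], "yaw": -8.0}, {"xyz": [12.0, -34.0, -0.0], "yaw": -8.0}, {"xyz": [16.0, -32.0, -0.0], "yaw": -8.0}, {"xyz": [20.0, -29.0, -0.0], "yaw": -8.0}, {"xyz": [25.0, -26.0, -0.0], "yaw": -8.0}, {"xyz": [28.0, -22.0, -0.0], "yaw": -9.0}, {"xyz": [30.0, -18.0, -0.0], "yaw": -8.0}, {"xyz": [34.0, -13.0, -0.0], "yaw": -8.0}, {"xyz": [34.0, -9.0, -0.0], "yaw": -8.0}, {"xyz": [36.0, -4.0, -0.0], "yaw": -8.0}, {"xyz": [35.0, 2.0, -0.0], "yaw": -8.0}, {"xyz": [35.0, 6.0, -0.0], "yaw": -8.0}, {"xyz": [34.0, 11.0, -0.0], "yaw": -8.0}, {"xyz": [32.0, 16.0, -0.0], "yaw": -9.0}]
20 rows end [585.3  13.7 403.8] 90.47
```

```bash
python3 - <<'E'
from h import *
from station import manip,viewer
s=manip.sense()
plan(s,[503,14,404],90,n=20,dec=0)
E
```

```text
[{"xyz": [-23.0, -24.0, -0.0], "yaw": -8.0}, {"xyz": [-20.0, -27.0, -0.0], "yaw": -8.0}, {"xyz": [-15.0, -30.0, -0.0], "yaw": -8.0}, {"xyz": [-11.0, -32.0, -0.0], "yaw": -9.0}, {"xyz": [-7.0, -32.0, -0.0], "yaw": -8.0}, {"xyz": [-1.0, -34.0, -0.0], "yaw": -8.0}, {"xyz": [3.0, -33.0, -0.0], "yaw": -8.0}, {"xyz": [8.0, -33.0, -0.0], "yaw": -8.0}, {"xyz": [12.0, -31.0, -0.0], "yaw": -8.0}, {"xyz": [16.0, -29.0, -0.0], "yaw": -8.0}, {"xyz": [20.0, -27.0, -0.0], "yaw": -8.0}, {"xyz": [24.0, -23.0, -0.0], "yaw": -9.0}, {"xyz": [27.0, -20.0, -0.0], "yaw": -8.0}, {"xyz": [30.0, -15.0, -0.0], "yaw": -8.0}, {"xyz": [32.0, -12.0, -0.0], "yaw": -8.0}, {"xyz": [32.0, -6.0, -0.0], "yaw": -8.0}, {"xyz": [34.0, -3.0, -0.0], "yaw": -8.0}, {"xyz": [33.0, 3.0, -0.0], "yaw": -8.0}, {"xyz": [33.0, 7.0, -0.0], "yaw": -8.0}, {"xyz": [31.0, 12.0, -0.0], "yaw": -9.0}]
20 rows end [503.3  13.7 403.8] 90.47
```

Emit:
servo_tool --plan '[{"xyz": [-23, -24, 0], "yaw": -8}, {"xyz": [-20, -27, 0], "yaw": -8}, {"xyz": [-15, -30, 0], "yaw": -8}, {"xyz": [-11, -32, 0], "yaw": -8.5}, {"xyz": [-7, -32, 0], "yaw": -8}, {"xyz": [-1, -34, 0], "yaw": -8}, {"xyz": [3, -33, 0], "yaw": -8}, {"xyz": [8, -33, 0], "yaw": -8}, {"xyz": [12, -31, 0], "yaw": -8}, {"xyz": [16, -29, 0], "yaw": -8}, {"xyz": [20, -27, 0], "yaw": -8}, {"xyz": [24, -23, 0], "yaw": -8.5}, {"xyz": [27, -20, 0], "yaw": -8}, {"xyz": [30, -15, 0], "yaw": -8}, {"xyz": [32, -12, 0], "yaw": -8}, {"xyz": [32, -6, 0], "yaw": -8}, {"xyz": [34, -3, 0], "yaw": -8}, {"xyz": [33, 3, 0], "yaw": -8}, {"xyz": [33, 7, 0], "yaw": -8}, {"xyz": [31, 12, 0], "yaw": -8.5}]' --gripper 0

```text
time_s: 2.15
position: [509.8, 11.8, 404.4]
orientation: [0.711, 0.703, -0.0, -0.0]
contact_force: [-0.3, -1.5, 0.3]
grip_width: 85.6
```

```bash
python3 - <<'E'
from h import *
from station import manip,viewer
viewer.get_image('wrist')
s=manip.sense();print(s['time_s'],s['position'],theta(s))
w=viewer.camera_info('wrist');im=viewer.get_image('wrist')
np.save('w1.npy',np.array([w],dtype=object),allow_pickle=True)
cv2.imwrite('pics/w1.png',im)
print(manip.sense()['position'])
print(proj(w,[[503,14,90],[547,14,50]]))
E
```

```text
2.2 [511.23797372  14.91597719 403.65978066] 89.9413661440626
[510.43906169  13.12137722 403.62799494]
[[318.87503445 213.16965717]
 [319.24911897 257.2701736 ]]
```

View pics/w1.png

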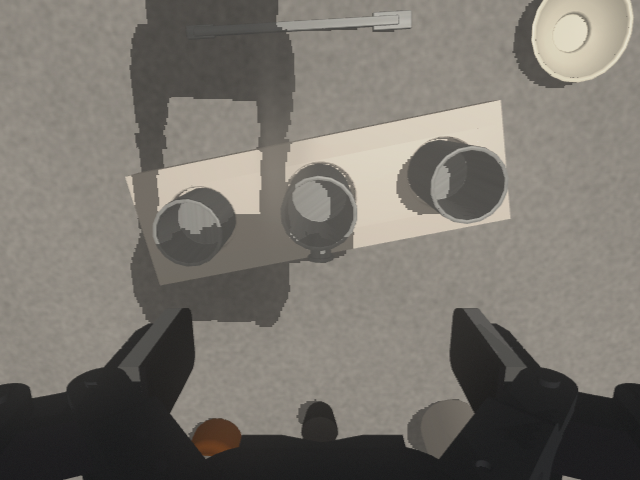

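```bash
python3 - <<'E'
from h import *
crop('pics/w1.png','pics/w1c.png',260,140,380,280,5)
E
```

```text
(no output)
```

View pics/w1c.png

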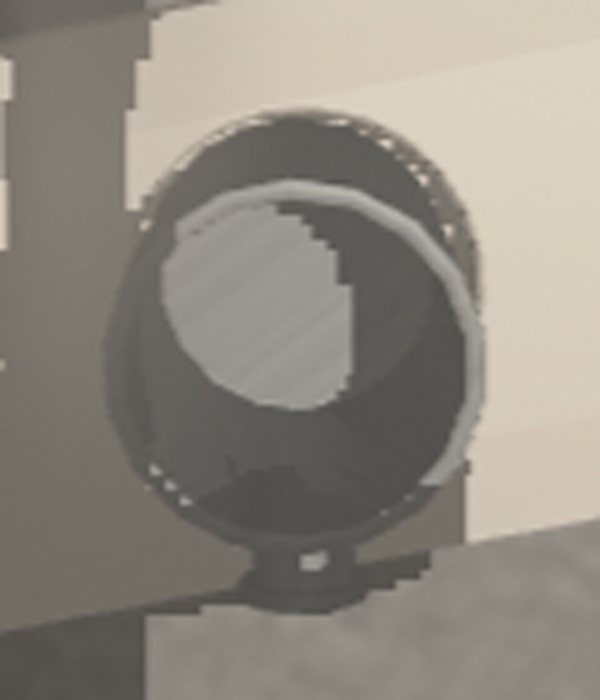

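```bash
python3 - <<'E'
from h import *
w=np.load('w1.npy',allow_pickle=True)[0]
c=onz(w,[(318.8,212.6)],90)[0];print(c)
for a in (-8,-5,-2,0,3):
    r=np.radians(a);print(a,proj(w,[c+[44.5*np.cos(r),44.5*np.sin(r),-40]]),proj(w,[c+[26*np.cos(r),26*np.sin(r),-40]]))
from station import manip
s=manip.sense();plan(s,[503.5,374,404],90,dec=0)
E
```

```text
[502.6115342   13.95133486  90.        ]
-8 [[311.28794926 256.90174606]] [[314.42079264 234.32905217]]
-5 [[314.24209558 257.21370813]] [[316.17217291 234.51711336]]
-2 [[317.20771069 257.37814002]] [[317.93072332 234.61640496]]
0 [[319.18757053 257.40561694]] [[319.10484321 234.63315854]]
3 [[322.15614763 257.32355775]] [[320.86530256 234.58408587]]
[{"xyz": [45.0, -1.0, -0.0], "yaw": -0.0}, {"xyz": [45.0, -2.0, -0.0], "yaw": -0.0}, {"xyz": [45.0, -1.0, -0.0], "yaw": -0.0}, {"xyz": [45.0, -1.0, -0.0], "yaw": -0.0}, {"xyz": [45.0, -2.0, -0.0], "yaw": -0.0}, {"xyz": [46.0, -1.0, -0.0], "yaw": -0.0}, {"xyz": [45.0, -1.0, -0.0], "yaw": -1.0}, {"xyz": [45.0, -1.0, -0.0], "yaw": 0.0}]
8 rows end [503.5 374.2 403.6] 90.39
```

Emit:
servo_tool --plan '[{"xyz": [45, -1, 0], "yaw": 0}, {"xyz": [45, -1, 0], "yaw": 0}, {"xyz": [45, -1, 0], "yaw": 0}, {"xyz": [45, -1, 0], "yaw": 0}, {"xyz": [45, -1, 0], "yaw": 0}, {"xyz": [45, -1, 0], "yaw": 0}, {"xyz": [45, -1, 0], "yaw": 0}, {"xyz": [46, 0, 0], "yaw": 0}, {"xyz": [0, 0, 0], "yaw": 0}, {"xyz": [0, 0, 0], "yaw": 0}]'

```text
time_s: 3.25
position: [508.9, 371.8, 403.6]
orientation: [0.713, 0.701, -0.001, 0.0]
contact_force: [-0.9, 0.1, -0.4]
grip_width: 85.1
```

```bash
python3 - <<'E'
from h import *
from station import manip,viewer
s=manip.sense();print(s['time_s'],s['position'],theta(s))
w=viewer.camera_info('wrist');im=viewer.get_image('wrist')
np.save('w2.npy',np.array([w],dtype=object),allow_pickle=True)
cv2.imwrite('pics/w2.png',im)
print(manip.sense()['position'])
print(proj(w,[[503,374,217],[503,374,175],[503,374,70]]))
E
```

```text
3.25 [508.91281015 371.83754992 403.58780539] 88.98235913363987
[509.10993015 370.85988038 404.28106099]
[[327.9338695  289.35116757]
 [326.88285467 256.0327906 ]
 [325.46110098 210.96156591]]
```

View pics/w2.png

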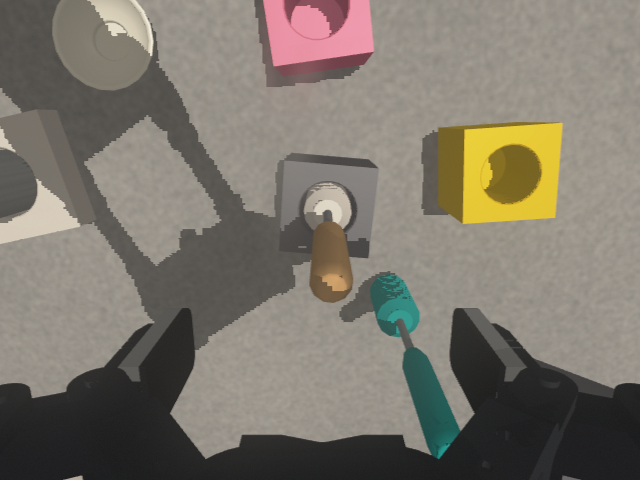

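```bash
python3 - <<'E'
from h import *
w=np.load('w2.npy',allow_pickle=True)[0]
print('handle top',onz(w,[(331.5,284)],217))
print('neck at head top z~80',onz(w,[(327,214)],80))
print('stand corners',onz(w,[(284,154),(378,166),(369,257),(279,247)],70).round(1),onz(w,[(284,154),(378,166),(369,257),(279,247)],70).mean(0))
print('hole',onz(w,[(328,207)],70))
print('turq top',onz(w,[(443,453)],207).round(),'neck',onz(w,[(398,320)],70).round(),onz(w,[(412,352)],130).round())
crop('pics/w2.png','pics/w2c.png',260,140,400,310,4)
E
```

```text
handle top [[500.81470852 375.40481889 217.        ]]
neck at head top z~80 [[503.06055339 374.99842382  80.        ]]
stand corners [[462.5 346.1  70. ]
 [471.9 411.   70. ]
 [538.1 405.4  70. ]
 [529.2 339.6  70. ]] [500.41282427 375.5300692   70.        ]
hole [[500.15726612 375.85428555  70.        ]]
turq top [[589. 426. 207.]] neck [[589. 428.  70.]] [[582. 427. 130.]]
```

View pics/w2c.png

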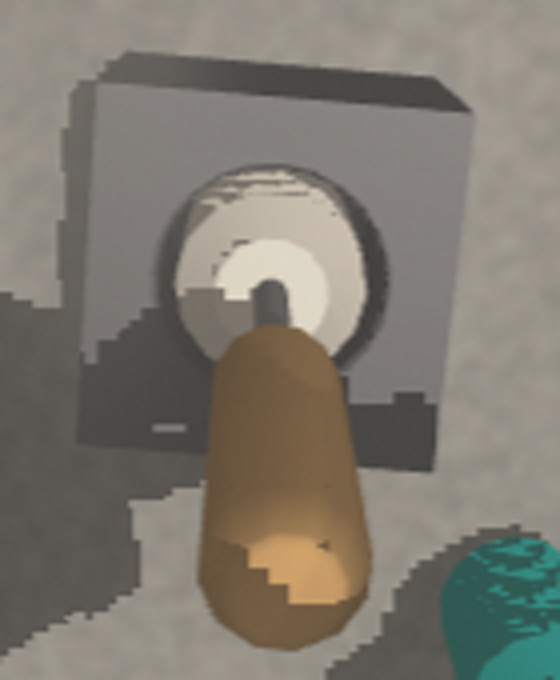

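Emit:
servo_tool --plan '[{"xyz": [3.5, -7, 0], "yaw": 0}, {"xyz": [0, 0, 25], "yaw": 0}, {"xyz": [0, 0, 25], "yaw": 0}, {"xyz": [0, 0, 24], "yaw": 0}, {"xyz": [0, 0, 0], "yaw": 0}, {"xyz": [0, 0, 0], "yaw": 0}]'

```text
time_s: 3.9
position: [501.9, 374.1, 331.5]
orientation: [0.714, 0.7, 0.0, 0.0]
contact_force: [0.4, -0.8, 0.6]
grip_width: 85.4
```

Emit:
servo_tool --plan '[{"xyz": [0, 0, 0], "yaw": 0}, {"xyz": [0, 0, 0], "yaw": 0}, {"xyz": [0, 0, 0], "yaw": 0}, {"xyz": [0, 0, 0], "yaw": 0}, {"xyz": [0, 0, 0], "yaw": 0}, {"xyz": [0, 0, 0], "yaw": 0}, {"xyz": [0, 0, 0], "yaw": 0}, {"xyz": [0, 0, 0], "yaw": 0}]' --gripper 255 --grip_force 40

```text
time_s: 4.7
position: [502.0, 375.1, 331.2]
orientation: [0.713, 0.701, 0.0, 0.0]
contact_force: [0.1, -0.2, 4.1]
grip_width: 17.0
```

```bash
python3 - <<'E'
from h import *
from station import manip,viewer
s=manip.sense();print(s['time_s'],s['position'],theta(s),s['grip_width'],s['contact_force'])
w=viewer.camera_info('wrist');im=viewer.get_image('wrist')
cv2.imwrite('pics/w3.png',im)
E
```

```text
4.7 [502.00722018 375.10185208 331.17950311] 88.96843575813358 16.959375990620334 [ 0.08050486 -0.24882826  4.08736952]
```

View pics/w3.png

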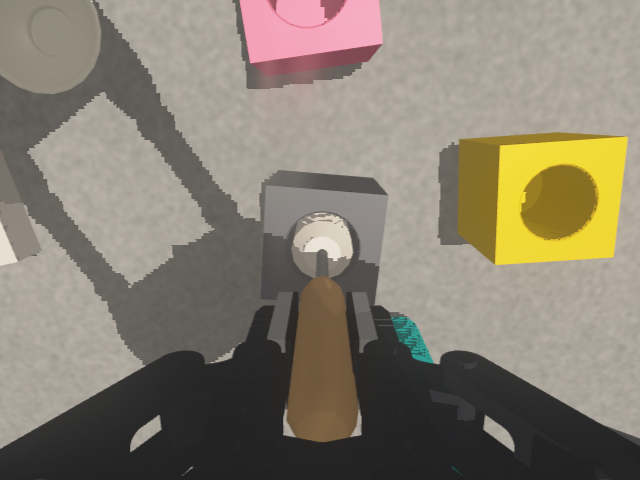

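Emit:
servo_tool --plan '[{"xyz": [0, 0, -20], "yaw": 0}, {"xyz": [0, 0, -40], "yaw": 0}, {"xyz": [0, 0, -40], "yaw": 0}, {"xyz": [0, 0, -12], "yaw": 0}, {"xyz": [-20, 1, 0], "yaw": 0}, {"xyz": [-40, 1, 0], "yaw": 0}, {"xyz": [-45, 1, 0], "yaw": 0}, {"xyz": [-45, 1, 0], "yaw": 0}, {"xyz": [-45, 1, 0], "yaw": 0}, {"xyz": [-45, 1, 0], "yaw": 0}, {"xyz": [-45, 1, 0], "yaw": 0}, {"xyz": [-45, 0, 0], "yaw": 0}, {"xyz": [-21, 0, 0], "yaw": 0}, {"xyz": [-10, 0, 0], "yaw": 0}, {"xyz": [0, 0, 0], "yaw": 0}, {"xyz": [0, 0, 0], "yaw": 0}]'

```text
time_s: 6.35
position: [502.6, 14.7, 442.1]
orientation: [0.713, 0.701, -0.0, -0.001]
contact_force: [-0.8, 0.3, -0.8]
grip_width: 17.0
```

```bash
python3 - <<'E'
from h import *
from station import manip,viewer
s=manip.sense();print(s['time_s'],s['position'],theta(s),s['grip_width'],s['contact_force'])
w=viewer.camera_info('wrist')
np.save('w4.npy',np.array([w],dtype=object),allow_pickle=True)
cv2.imwrite('pics/w4.png',viewer.get_image('wrist'))
cv2.imwrite('pics/s4.png',viewer.get_image('scene'))
crop('pics/s4.png','pics/s4c.png',240,90,400,280,4)
crop('pics/w4.png','pics/w4c.png',200,100,440,340,3)
print(manip.sense()['position'])
E
```

```text
6.35 [502.58914625  14.72885577 442.05273635] 89.00268433729426 16.99243898509473 [-0.78664418  0.2915867  -0.78630094]
[502.5635314   15.15976164 442.37561933]
```

View pics/w4.png

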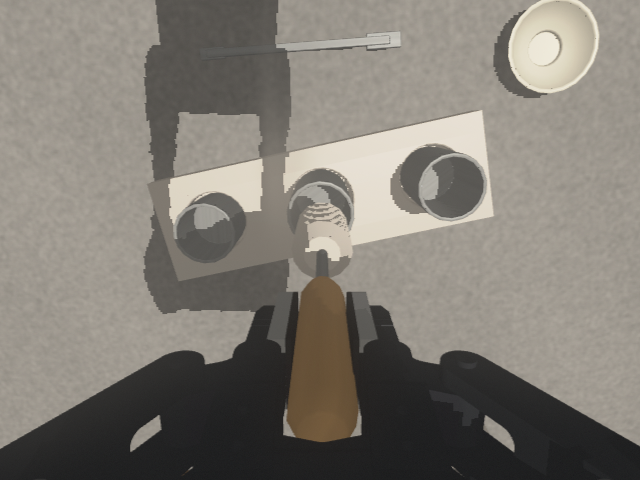

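View pics/s4c.png

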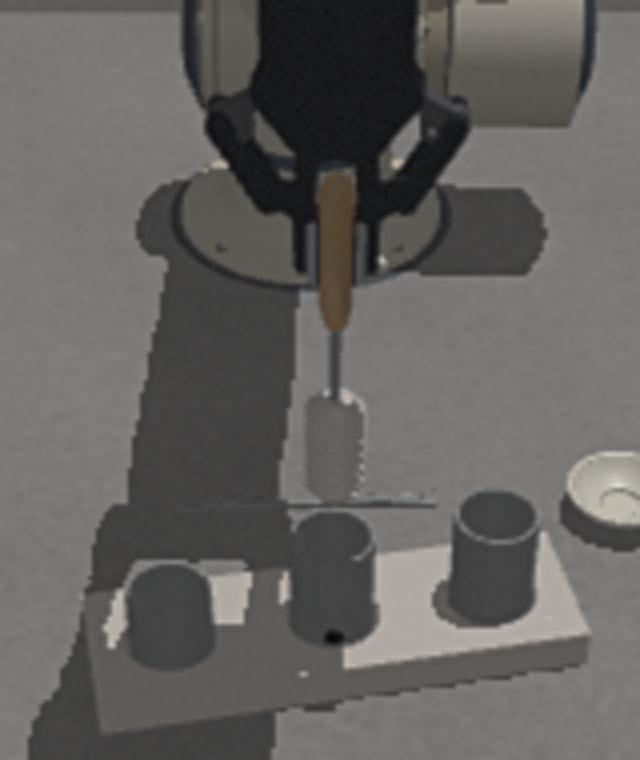

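```bash
python3 - <<'E'
from h import *
from station import viewer
w=np.load('w4.npy',allow_pickle=True)[0];S=viewer.camera_info('scene')
a=np.linspace(0,2*np.pi,37)
im=cv2.imread('pics/w4.png');im2=cv2.imread('pics/s4.png')
def ring(c,z,r,col):
    P=np.c_[c[0]+r*np.cos(a),c[1]+r*np.sin(a),0*a+z]
    for I,i in((im,w),(im2,S)): cv2.polylines(I,[np.round(proj(i,P)*8).astype(int)],True,col,1,cv2.LINE_AA,3)
b=(502.6,14.9);t=442.1-321.2
ring(b,t,17,(0,0,255));ring(b,t+70,17,(0,255,0));ring((502.6,14),90,26,(255,0,0));ring(b,t+165+42,9,(0,255,255))
cv2.imwrite('pics/w4o.png',cv2.resize(im[130:330,220:420],None,fx=3,fy=3))
cv2.imwrite('pics/s4o.png',cv2.resize(im2[120:260,260:400],None,fx=4,fy=4))
E
```

```text
(no output)
```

View pics/w4o.png

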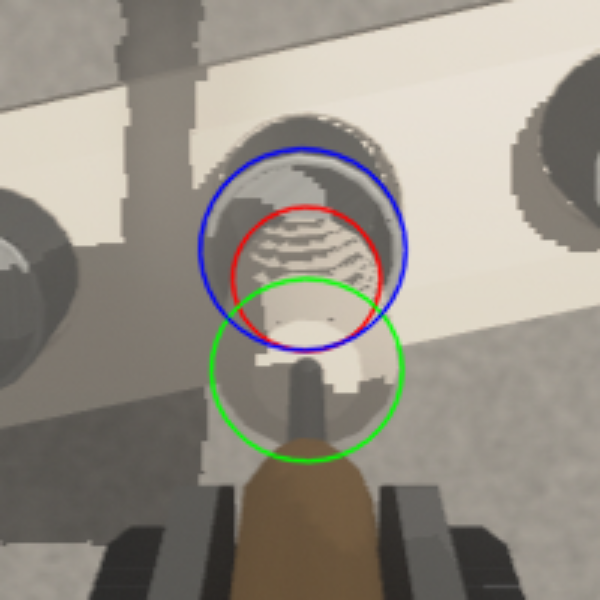

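View pics/s4o.png

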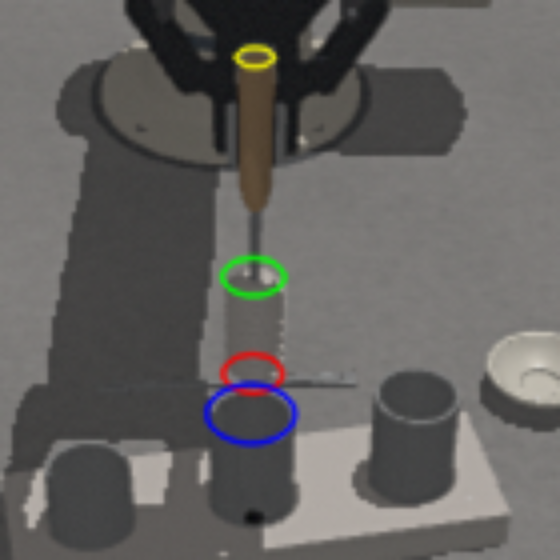

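Emit:
servo_tool --plan '[{"xyz": [-1, 0, 15], "yaw": 0}, {"xyz": [0, 0, 25], "yaw": 0}, {"xyz": [0, 0, 25], "yaw": 0}, {"xyz": [0, 0, 22], "yaw": 0}, {"xyz": [0, 0, 15], "yaw": 0}, {"xyz": [0, 0, 0], "yaw": 0}, {"xyz": [0, 0, 0], "yaw": 0}]'

```text
time_s: 7.15
position: [502.5, 13.5, 341.3]
orientation: [0.713, 0.701, 0.0, 0.0]
contact_force: [-1.0, -0.9, -0.6]
grip_width: 17.4
```

Emit:
servo_tool --plan '[{"xyz": [0, 0, 4], "yaw": 0}, {"xyz": [0, 0, 0], "yaw": 0}, {"xyz": [0, 0, 0], "yaw": 0}]'

```text
time_s: 7.45
position: [502.5, 12.9, 337.4]
orientation: [0.713, 0.701, 0.0, 0.0]
contact_force: [-0.7, 0.1, -0.4]
grip_width: 17.1
```

```bash
python3 - <<'E'
from h import *
from station import manip,viewer
s=manip.sense();print(s['time_s'],s['position'],theta(s),s['grip_width'],s['contact_force'])
cv2.imwrite('pics/s5.png',viewer.get_image('scene'))
crop('pics/s5.png','pics/s5c.png',240,120,400,280,4)
E
```

```text
7.45 [502.51019805  12.9439149  337.37950471] 88.95980852693168 17.125929391234312 [-0.65177884  0.14401656 -0.36466594]
```

View pics/s5c.png

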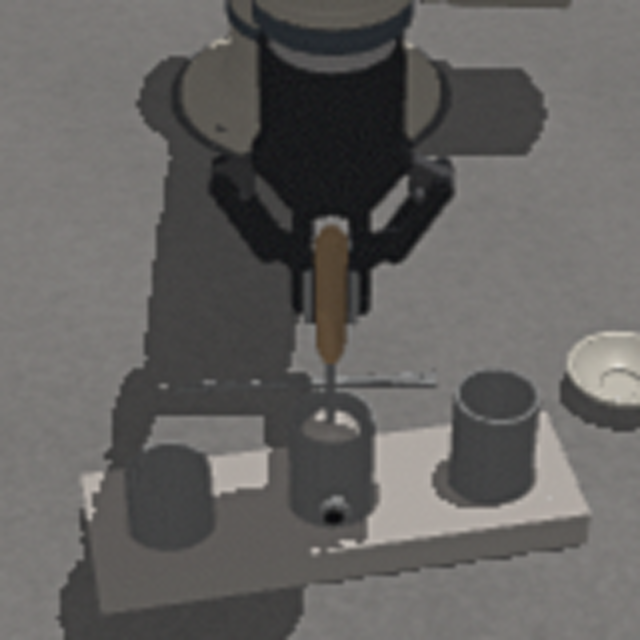

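Emit:
servo_tool --plan '[{"xyz": [0.5, 0, -22], "yaw": 0}, {"xyz": [0, 0, -25], "yaw": 0}, {"xyz": [0, 0, -15], "yaw": 0}, {"xyz": [0, 0, 0], "yaw": 0}, {"xyz": [0, 0, 0], "yaw": 0}]'

```text
time_s: 8.0
position: [502.5, 13.4, 398.3]
orientation: [0.714, 0.701, 0.0, 0.0]
contact_force: [-0.4, 0.4, -0.2]
grip_width: 17.0
```

Emit:
servo_tool --plan '[{"xyz": [0, 0, 22], "yaw": 0}, {"xyz": [0, 0, 25], "yaw": 0}, {"xyz": [0, 0, 15], "yaw": 0}, {"xyz": [0, 0, 0], "yaw": 0}, {"xyz": [0, 0, 0], "yaw": 0}, {"xyz": [0, 0, 0], "yaw": 0}]'

```text
time_s: 8.6
position: [502.4, 13.5, 335.9]
orientation: [0.713, 0.701, -0.0, -0.0]
contact_force: [0.0, -0.3, -0.2]
grip_width: 17.4
```

Emit:
servo_tool --plan '[{"xyz": [0, 0, -22], "yaw": 0}, {"xyz": [0, 0, -25], "yaw": 0}, {"xyz": [0, 0, -15], "yaw": 0}, {"xyz": [0, 0, 0], "yaw": 0}, {"xyz": [0, 0, 0], "yaw": 0}]'

```text
time_s: 9.1
position: [502.5, 13.5, 398.0]
orientation: [0.713, 0.701, -0.0, -0.0]
contact_force: [0.3, 0.3, -1.1]
grip_width: 16.9
```

```bash
python3 - <<'E'
from h import *
from station import manip,viewer
s=manip.sense();print(s['time_s'],s['position'],theta(s),s['grip_width'],s['contact_force'])
cv2.imwrite('pics/s6.png',viewer.get_image('scene'))
crop('pics/s6.png','pics/s6c.png',240,120,400,280,4)
E
```

```text
9.1 [502.51525816  13.47311674 398.0240132 ] 88.96255846875961 16.93049196041043 [ 0.3212637   0.26694951 -1.08971237]
```

View pics/s6c.png

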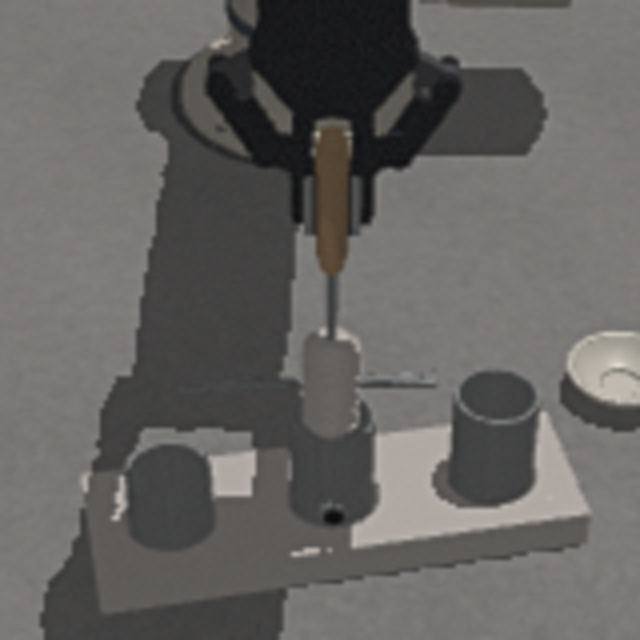

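Emit:
servo_tool --plan '[{"xyz": [0, 0, -24], "yaw": 0}, {"xyz": [0, 0, -20], "yaw": 0}, {"xyz": [20, -1, 0], "yaw": 0}, {"xyz": [40, -1, 0], "yaw": 0}, {"xyz": [45, -1, 0], "yaw": 0}, {"xyz": [45, -1, 0], "yaw": 0}, {"xyz": [45, -1, 0], "yaw": 0}, {"xyz": [45, -1, 0], "yaw": 0}, {"xyz": [45, -1, 0], "yaw": 0}, {"xyz": [45, 0, 0], "yaw": 0}, {"xyz": [21.5, 0, 0], "yaw": 0}, {"xyz": [10, 0, 0], "yaw": 0}, {"xyz": [0, 0, 0], "yaw": 0}, {"xyz": [0, 0, 0], "yaw": 0}, {"xyz": [0, 0, 0], "yaw": 0}]'

```text
time_s: 10.65
position: [502.3, 373.7, 442.9]
orientation: [0.714, 0.7, 0.0, 0.0]
contact_force: [-0.5, -0.5, -0.8]
grip_width: 16.8
```

```bash
python3 - <<'E'
from h import *
from station import manip,viewer
s=manip.sense();print(s['time_s'],s['position'],theta(s),s['grip_width'],s['contact_force'])
w=viewer.camera_info('wrist')
im=viewer.get_image('wrist');im2=viewer.get_image('scene');S=viewer.camera_info('scene')
a=np.linspace(0,2*np.pi,37)
def ring(c,z,r,col):
    P=np.c_[c[0]+r*np.cos(a),c[1]+r*np.sin(a),0*a+z]
    for I,i in((im,w),(im2,S)): cv2.polylines(I,[np.round(proj(i,P)*8).astype(int)],True,col,1,cv2.LINE_AA,3)
p=s['position'];b=p[:2];t=p[2]-321.2
ring(b,t,17,(0,0,255));ring(b,t+70,17,(0,255,0));ring((502,375.1),70,20.5,(255,0,0))
cv2.imwrite('pics/w7o.png',cv2.resize(im[130:330,220:420],None,fx=3,fy=3))
cv2.imwrite('pics/s7o.png',cv2.resize(im2[140:280,410:550],None,fx=4,fy=4))
print(manip.sense()['position'])
E
```

```text
10.65 [502.30694086 373.66207232 442.94358947] 88.86626876667015 16.823601331187753 [-0.47896179 -0.45183728 -0.83144626]
[502.24188176 373.74666914 443.20021699]
```

View pics/w7o.png

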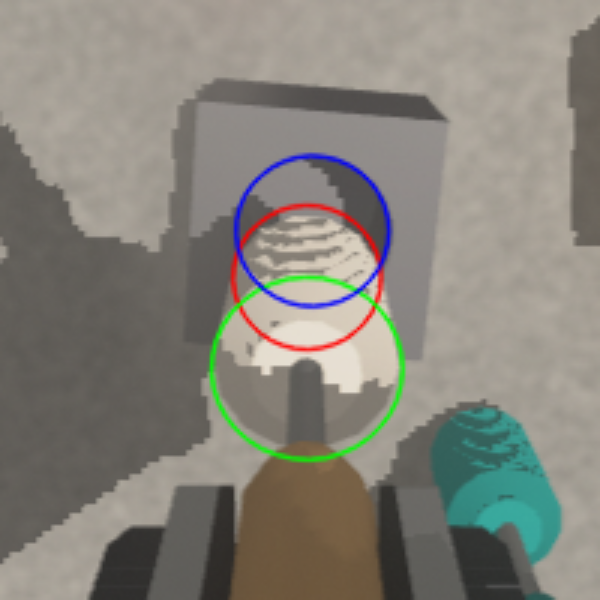

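View pics/s7o.png

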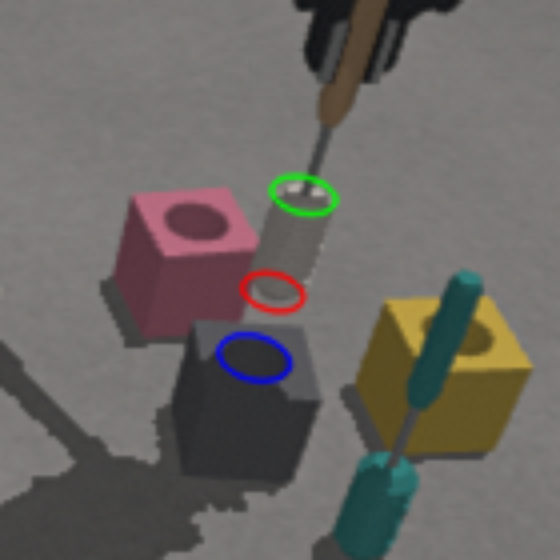

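Emit:
servo_tool --plan '[{"xyz": [1.4, 0, 10], "yaw": 0}, {"xyz": [0, 0, 20], "yaw": 0}, {"xyz": [0, 0, 15], "yaw": 0}, {"xyz": [0, 0, 10], "yaw": 0}, {"xyz": [0, 0, 10], "yaw": 0}, {"xyz": [0, 0, 15], "yaw": 0}, {"xyz": [0, 0, 15], "yaw": 0}, {"xyz": [0, 0, 10], "yaw": 0}, {"xyz": [0, 0, 6], "yaw": 0}, {"xyz": [0, 0, 0], "yaw": 0}, {"xyz": [0, 0, 0], "yaw": 0}]'

```text
time_s: 11.85
position: [502.0, 376.5, 332.2]
orientation: [0.713, 0.701, 0.0, 0.0]
contact_force: [-1.0, 0.1, -1.0]
grip_width: 17.1
```

Emit:
servo_tool --plan '[{"xyz": [0, 0, 0], "yaw": 0}, {"xyz": [0, 0, 0], "yaw": 0}, {"xyz": [0, 0, 0], "yaw": 0}, {"xyz": [0, 0, 0], "yaw": 0}, {"xyz": [0, 0, 0], "yaw": 0}, {"xyz": [0, 0, 0], "yaw": 0}, {"xyz": [0, 0, 0], "yaw": 0}]' --gripper 0

```text
time_s: 12.55
position: [502.0, 376.4, 331.7]
orientation: [0.713, 0.701, -0.0, -0.0]
contact_force: [-0.8, 0.3, 0.0]
grip_width: 85.1
```

Emit:
servo_tool --plan '[{"xyz": [0, 0, -15], "yaw": 0}, {"xyz": [0, 0, -30], "yaw": 0}, {"xyz": [0, 0, -35], "yaw": 0}, {"xyz": [0, 0, 0], "yaw": 0}]'

```text
time_s: 12.95
position: [501.7, 376.2, 419.9]
orientation: [0.713, 0.701, 0.006, 0.001]
contact_force: [0.9, -0.8, 1.8]
grip_width: 85.3
```

```bash
python3 - <<'E'
from h import *
from station import manip,viewer
s=manip.sense();print(s['time_s'],s['position'],theta(s),s['grip_width'],s['contact_force'])
cv2.imwrite('pics/w8.png',viewer.get_image('wrist'))
cv2.imwrite('pics/s8.png',viewer.get_image('scene'))
crop('pics/s8.png','pics/s8c.png',420,120,560,290,3)
s=manip.sense();plan(s,[503,14,400],91.6,dec=0)
E
```

```text
12.95 [501.69504407 376.2478152  419.9276487 ] 88.96667785925312 85.2650945953045 [ 0.86268503 -0.82427785  1.81321185]
[{"xyz": [-45.0, 1.0, 2.0], "yaw": -0.0}, {"xyz": [-46.0, 1.0, 2.0], "yaw": -1.0}, {"xyz": [-45.0, 0.0, 1.0], "yaw": 0.0}, {"xyz": [-45.0, 0.0, 2.0], "yaw": -0.0}, {"xyz": [-45.0, 0.0, 2.0], "yaw": -1.0}, {"xyz": [-46.0, -0.0, 2.0], "yaw": 0.0}, {"xyz": [-45.0, -1.0, 2.0], "yaw": -0.0}, {"xyz": [-45.0, -0.0, 1.0], "yaw": -1.0}]
8 rows end [503.5  14.4 400.3] 91.96
```

View pics/w8.png

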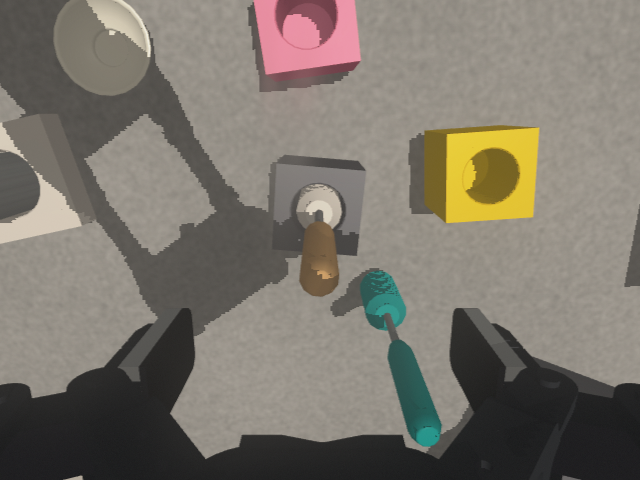

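View pics/s8c.png

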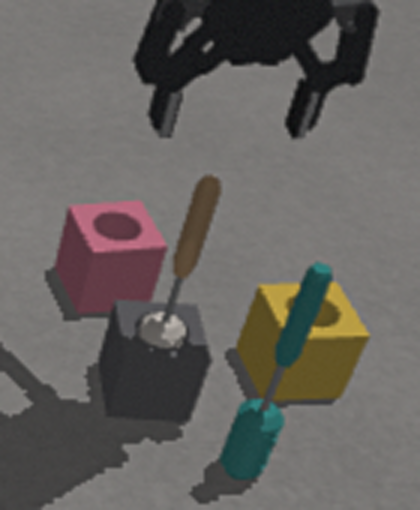

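Emit:
servo_tool --plan '[{"xyz": [-30, 1, 0], "yaw": -1}, {"xyz": [-45, 1, 0], "yaw": -1.5}, {"xyz": [-46, 0, 3], "yaw": 0}, {"xyz": [-46, -1, 3], "yaw": 0}, {"xyz": [-46, -1, 3], "yaw": 0}, {"xyz": [-46, -1, 0], "yaw": 0}, {"xyz": [-46, -1, 0], "yaw": 0}, {"xyz": [-40, -1, 0], "yaw": 0}, {"xyz": [-17, 0, 0], "yaw": 0}, {"xyz": [0, 0, 0], "yaw": 0}, {"xyz": [0, 0, 0], "yaw": 0}]'

```text
time_s: 14.15
position: [505.7, 14.4, 401.8]
orientation: [0.698, 0.716, -0.0, -0.001]
contact_force: [-0.7, 0.4, -0.5]
grip_width: 85.4
```

```bash
python3 - <<'E'
from h import *
from station import manip,viewer
s=manip.sense();print(s['time_s'],s['position'],theta(s),s['grip_width'],s['contact_force'])
w=viewer.camera_info('wrist')
im=viewer.get_image('wrist');cv2.imwrite('pics/w9.png',im)
a=np.linspace(0,2*np.pi,37)
def ring(c,z,r,col):
    P=np.c_[c[0]+r*np.cos(a),c[1]+r*np.sin(a),0*a+z]
    for I,i in((im,w),): cv2.polylines(I,[np.round(proj(i,P)*8).astype(int)],True,col,1,cv2.LINE_AA,3)
ring((502.6,14),90,26,(0,0,255))
c=np.array([502.6,14,50]);r=np.radians(1.6)
for u in proj(w,[c+44.5*np.array([np.cos(r),np.sin(r),0])]): cv2.circle(im,tuple(np.round(u).astype(int)),1,(0,255,0),-1)
cv2.imwrite('pics/w9o.png',cv2.resize(im[140:300,240:400],None,fx=4,fy=4))
print(manip.sense()['position'])
E
```

```text
14.15 [505.71685208  14.39529434 401.83037548] 91.41607529273394 85.42312468953607 [-0.66925639  0.4094542  -0.51193275]
[505.74484306  14.95428594 401.98951125]
```

View pics/w9o.png

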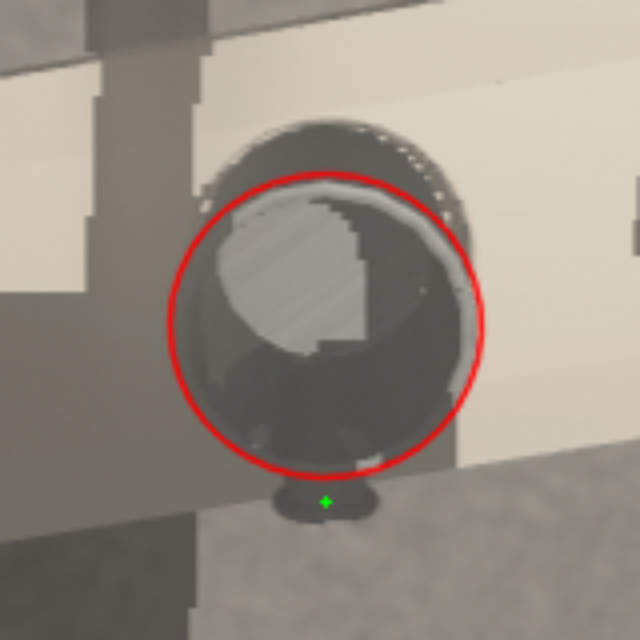

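Emit:
servo_tool --plan '[{"xyz": [-0.5, -3, 20], "yaw": 0}, {"xyz": [0, 0, 40], "yaw": 0}, {"xyz": [0, 0, 40], "yaw": 0}, {"xyz": [0, 0, 30], "yaw": 0}, {"xyz": [0, 0, 20], "yaw": 0}, {"xyz": [0, 0, 20], "yaw": 0}, {"xyz": [0, 0, 12], "yaw": 0}, {"xyz": [0, 0, 0], "yaw": 0}, {"xyz": [0, 0, 0], "yaw": 0}]'

```text
time_s: 15.1
position: [503.0, 14.4, 221.3]
orientation: [0.698, 0.716, 0.0, 0.0]
contact_force: [0.2, -0.1, -0.2]
grip_width: 85.4
```

```bash
python3 - <<'E'
from h import *
from station import manip,viewer
s=manip.sense();print(s['time_s'],s['position'],theta(s),s['grip_width'],s['contact_force'])
cv2.imwrite('pics/w10.png',viewer.get_image('wrist'))
E
```

```text
15.1 [502.95267535  14.36420487 221.25042056] 91.51529919532685 85.44245946950618 [ 0.16232773 -0.12614638 -0.21623391]
```

View pics/w10.png

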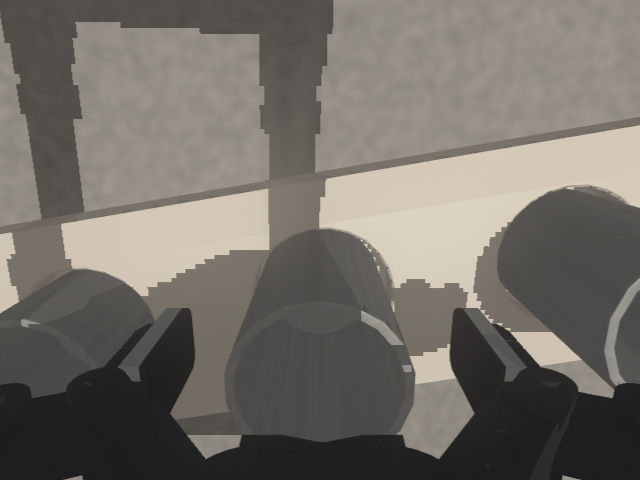

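Emit:
servo_tool --plan '[{"xyz": [0, 0, 0], "yaw": 0}, {"xyz": [0, 0, 0], "yaw": 0}, {"xyz": [0, 0, 0], "yaw": 0}, {"xyz": [0, 0, 0], "yaw": 0}, {"xyz": [0, 0, 0], "yaw": 0}, {"xyz": [0, 0, 0], "yaw": 0}]' --gripper 255 --grip_force 60

```text
time_s: 15.75
position: [503.2, 13.7, 222.1]
orientation: [0.698, 0.716, 0.001, 0.001]
contact_force: [-0.3, 0.3, 6.3]
grip_width: 51.3
```

Emit:
servo_tool --plan '[{"xyz": [0, 0, -10], "yaw": 0}, {"xyz": [0, 0, -20], "yaw": 0}, {"xyz": [0, 0, -30], "yaw": 0}, {"xyz": [0, 0, -30], "yaw": 0}, {"xyz": [0, 0, -25], "yaw": 0}, {"xyz": [0, 0, -10], "yaw": 0}, {"xyz": [0, 0, 0], "yaw": 0}, {"xyz": [0, 0, 0], "yaw": 0}]'

```text
time_s: 16.55
position: [502.6, 13.8, 344.1]
orientation: [0.698, 0.716, -0.001, -0.001]
contact_force: [-0.6, 0.7, -2.7]
grip_width: 51.6
```

```bash
python3 - <<'E'
from h import *
from station import manip,viewer
s=manip.sense();print(s['time_s'],s['position'],theta(s),s['grip_width'],s['contact_force'],s['joints'])
cv2.imwrite('pics/s11.png',viewer.get_image('scene'))
cv2.imwrite('pics/t11.png',viewer.get_image('top'))
t=theta(s)
plan(s,[572,-202,s['position'][2]],t-106.8,n=16,dec=0)
E
```

```text
16.55 [502.63137032  13.81959765 344.08730377] 91.46274001277796 51.60082119134689 [-0.59365551  0.71618649 -2.66471451] [-4.01848655e-02 -1.74348109e-01  1.59587456e+00  7.13139091e-06
  1.72243401e+00 -1.63650994e+00]
[{"xyz": [-14.0, 4.0, -0.0], "yaw": 7.0}, {"xyz": [-13.0, 6.0, -0.0], "yaw": 6.0}, {"xyz": [-12.0, 6.0, -0.0], "yaw": 7.0}, {"xyz": [-11.0, 9.0, -0.0], "yaw": 7.0}, {"xyz": [-11.0, 10.0, -0.0], "yaw": 6.0}, {"xyz": [-9.0, 10.0, -0.0], "yaw": 7.0}, {"xyz": [-8.0, 12.0, -0.0], "yaw": 7.0}, {"xyz": [-6.0, 13.0, -0.0], "yaw": 6.0}, {"xyz": [-5.0, 13.0, -0.0], "yaw": 7.0}, {"xyz": [-3.0, 14.0, -0.0], "yaw": 7.0}, {"xyz": [-2.0, 14.0, -0.0], "yaw": 6.0}, {"xyz": [-0.0, 14.0, -0.0], "yaw": 7.0}, {"xyz": [1.0, 14.0, -0.0], "yaw": 7.0}, {"xyz": [4.0, 14.0, -0.0], "yaw": 6.0}, {"xyz": [4.0, 13.0, -0.0], "yaw": 7.0}, {"xyz": [7.0, 13.0, -0.0], "yaw": 7.0}]
16 rows end [ 572.4 -202.   344.1] -15.54
```

View pics/s11.png

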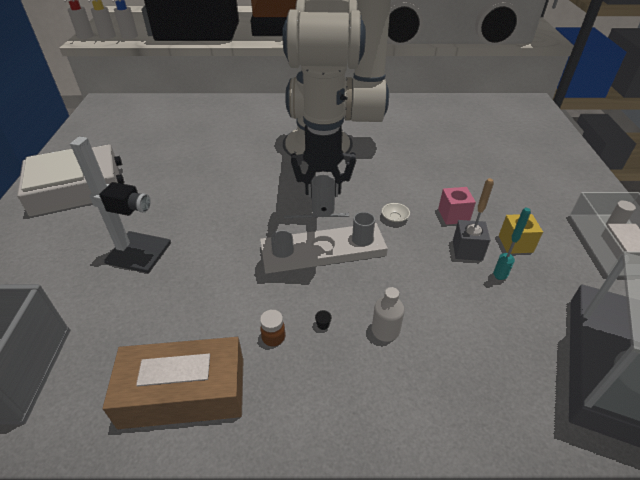

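View pics/t11.png

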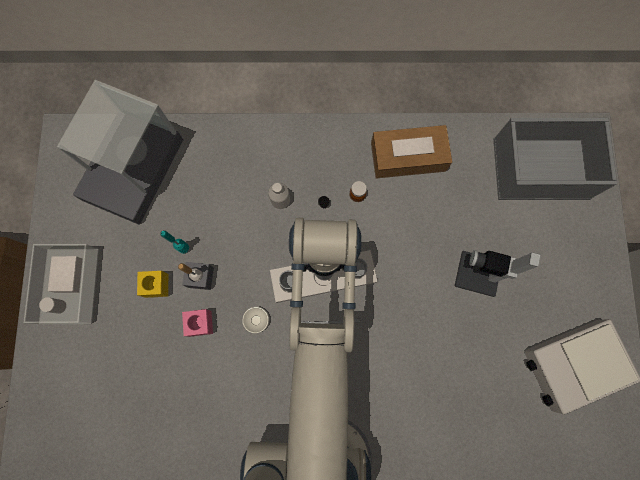

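```bash
cat > fit.py <<'E'
from h import *
from scipy.optimize import least_squares
from station import viewer
S=viewer.camera_info('scene');T=viewer.camera_info('top')
s=lambda x,y,c,k:(c[0]+(x)/k-.4,c[1]+(y)/k-.4)
tc=(440,230);sc=(60,130)
# (lenscoords, z_rel? , cam, px)
obs=[]
for (lx,ly),p in [((0,-55),(138,125)),((0,55),(90,337)),((-120,55),(332,400))]: obs.append((T,lx,ly,14,s(*p,tc,6)))
for (lx,ly),p in [((-120,55),(278,406)),((0,55),(441,441)),((0,-55),(350,570)),((-120,-55),(180,527))]: obs.append((S,lx,ly,14,s(*p,sc,4)))
obs.append((S,0,0,None,s(342,290,sc,4)));obs.append((T,0,0,None,s(193,175,tc,6)))
def pts(p,lx,ly,z):
    a=np.radians(p[3]);d=np.array([np.cos(a),np.sin(a)]);n=np.array([-np.sin(a),np.cos(a)])
    return np.array([*(p[:2]+lx*d+ly*n),p[2] if z is None else z])
f=lambda p:np.concatenate([(proj(c,pts(p,lx,ly,z))[0]-np.array(u)) for c,lx,ly,z,u in obs])
r=least_squares(f,[525,-376,171,75.]);print(r.x.round(1));print(r.fun.reshape(-1,2).round(1))
p=r.x
# overlay
for n,c,b,k in (('s11',S,(60,130,200,280),4),('t11',T,(440,230,560,310),6)):
    im=cv2.imread(f'pics/{n}.png');x0,y0,x1,y1=b
    im=cv2.resize(im[y0:y1,x0:x1],None,fx=k,fy=k,interpolation=cv2.INTER_CUBIC)
    def pl(P,col,closed=True):
        u=(proj(c,P)-[x0-.4,y0-.4])*k
        cv2.polylines(im,[np.round(u*8).astype(int)],closed,col,1,cv2.LINE_AA,3)
    t=np.linspace(0,2*np.pi,37)
    for lx,col in((0,(0,0,255)),(-31,(0,255,0))):
        pl(np.array([pts(p,lx,21*np.cos(q),p[2]+21*np.sin(q)) for q in t]),col)
    pl(np.array([pts(p,lx,ly,14) for lx,ly in((0,55),(0,-55),(-120,-55),(-120,55))]),(255,0,255))
    pl(np.array([pts(p,-31,ly,p[2]+z) for ly,z in((25,25),(-25,25),(-25,-25),(25,-25))]),(255,255,0))
    cv2.imwrite(f'pics/{n}fit.png',im)
E
python3 fit.py
```

```text
[ 528.4 -380.6  170.2   75.6]
[[-1.9 -1.1]
 [-1.  -0.5]
 [-0.7 -0.9]
 [-0.5 -0.9]
 [ 1.2 -1.6]
 [ 1.3 -2.6]
 [-1.2 -1.1]
 [-2.3  1.3]
 [ 1.2 -0.8]]
```

View pics/s11fit.png

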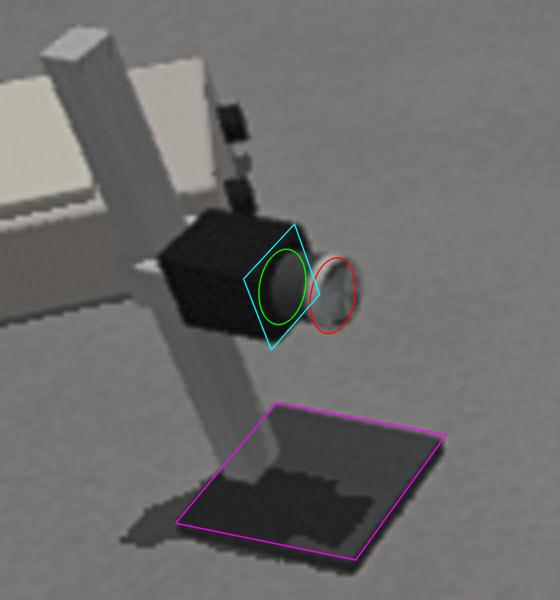

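View pics/t11fit.png

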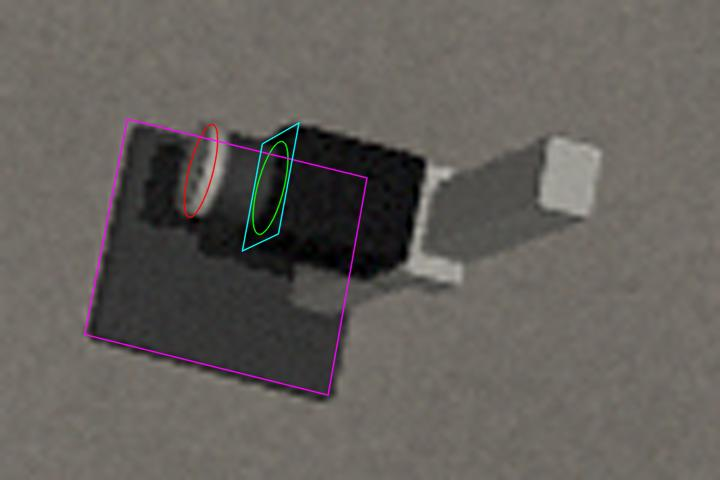

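```bash
sed -i 's/def pts(p,lx,ly,z):/def pts(p,lx,ly,z):\n    if z==14: lx=lx+p[4]/; s/\[525,-376,171,75.\]/[525,-376,171,75.,0]/' fit.py; sed -i 's/    if z==14: lx=lx+p\[4\].*/    if z==14: lx=lx+p[4]/' fit.py; sed -i 's/^    a=np.radians/    a=np.radians/' fit.py; python3 fit.py
```

```text
[ 530.1 -375.6  174.    75.3   -6.6]
[[-1.3 -1.1]
 [-0.6 -0.5]
 [-0.4 -0.7]
 [-0.9 -1. ]
 [ 0.7 -1.6]
 [ 0.6 -2.6]
 [-1.8 -1.3]
 [-0.7  0.5]
 [-0.3 -1.7]]
```

View pics/s11fit.png

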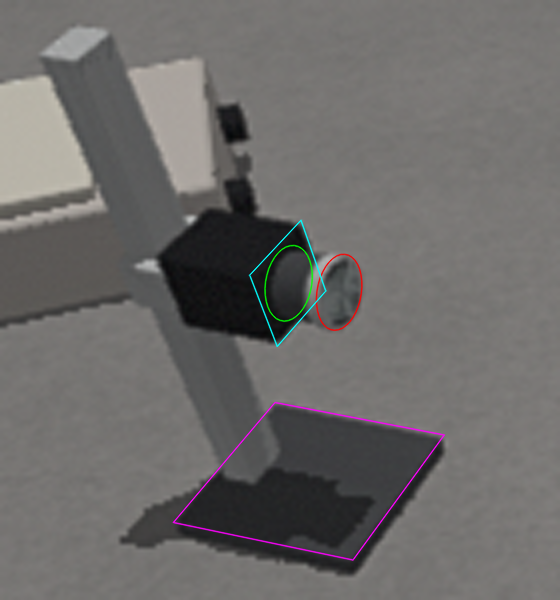

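View pics/t11fit.png

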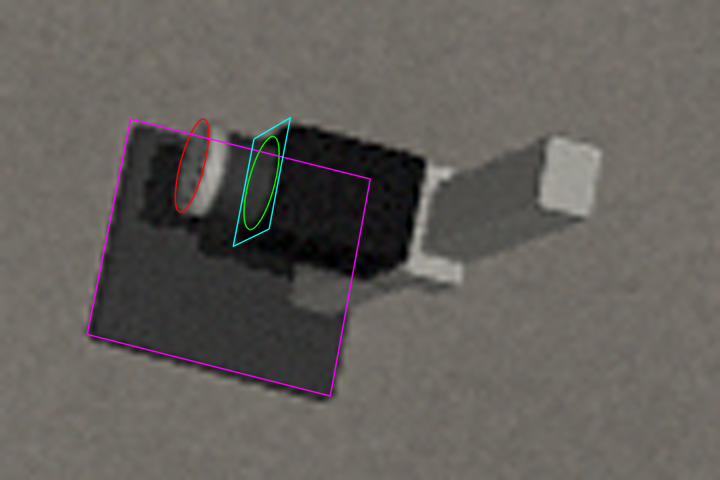

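Emit:
servo_tool --plan '[{"xyz": [-14, 4, 0], "yaw": 7}, {"xyz": [-13, 6, 0], "yaw": 6}, {"xyz": [-12, 6, 0], "yaw": 7}, {"xyz": [-11, 9, 0], "yaw": 7}, {"xyz": [-11, 10, 0], "yaw": 6}, {"xyz": [-9, 10, 0], "yaw": 7}, {"xyz": [-8, 12, 0], "yaw": 7}, {"xyz": [-6, 13, 0], "yaw": 6}, {"xyz": [-5, 13, 0], "yaw": 7}, {"xyz": [-3, 14, 0], "yaw": 7}, {"xyz": [-2, 14, 0], "yaw": 6}, {"xyz": [0, 14, 0], "yaw": 7}, {"xyz": [1, 14, 0], "yaw": 7}, {"xyz": [4, 14, 0], "yaw": 6}, {"xyz": [4, 13, 0], "yaw": 7}, {"xyz": [7, 13, 0], "yaw": 6}, {"xyz": [0, 0, 0], "yaw": 0}, {"xyz": [0, 0, 0], "yaw": 0}]'

```text
time_s: 18.45
position: [572.4, -201.9, 344.1]
orientation: [0.992, -0.125, -0.001, -0.001]
contact_force: [1.0, -0.1, -2.0]
grip_width: 51.3
```

```bash
python3 - <<'E'
from h import *
from station import manip,viewer
s=manip.sense();print(s['time_s'],s['position'],theta(s),s['grip_width'],s['contact_force'],s['joints'])
for n in('scene','top','wrist'): cv2.imwrite(f'pics/{n[0]}12.png',viewer.get_image(n))
crop('pics/s12.png','pics/s12c.png',60,110,260,260,4)
crop('pics/t12.png','pics/t12c.png',380,210,540,310,5)
E
```

```text
18.45 [ 572.38600953 -201.93901963  344.08650639] -14.41602680955048 51.338122299122794 [ 0.97888123 -0.06645567 -1.9907814 ] [-3.95313514e-01  1.07204589e-01  1.32051718e+00  3.61254439e-04
  1.71668367e+00 -1.43653334e-01]
```

View pics/s12c.png

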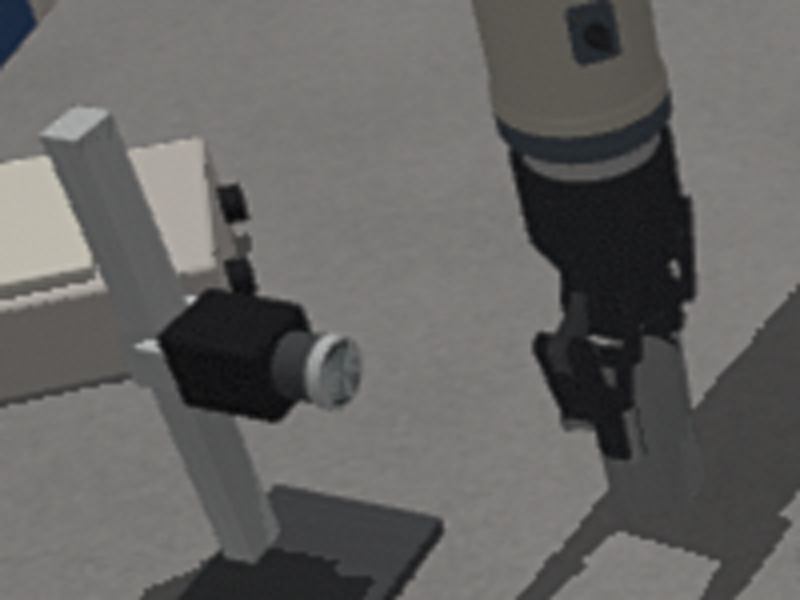

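View pics/t12c.png

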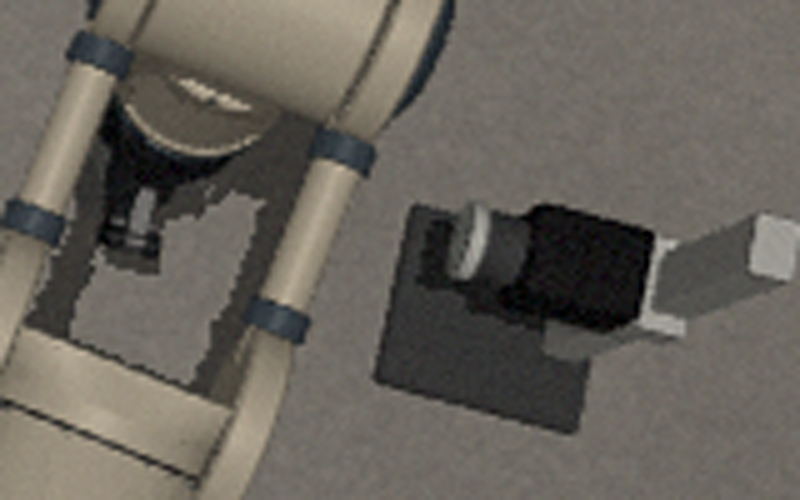

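View pics/w12.png

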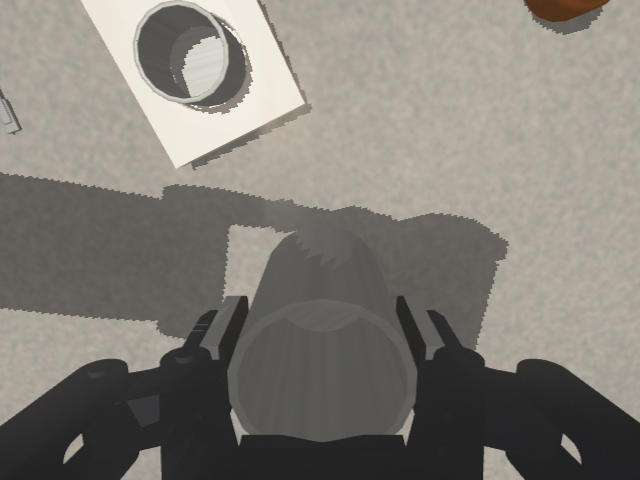

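```bash
cat > ov.py <<'E'
from h import *
import sys
from station import manip,viewer
def ov(n,out,b,k,cup,pang,L=(527,-377,172),la=75.3,cam='scene'):
    c=viewer.camera_info(cam);im=cv2.imread(n);x0,y0,x1,y1=b
    im=cv2.resize(im[y0:y1,x0:x1],None,fx=k,fy=k,interpolation=cv2.INTER_CUBIC)
    def pl(P,col):
        u=(proj(c,np.array(P))-[x0-.4,y0-.4])*k
        cv2.polylines(im,[np.round(u*8).astype(int)],True,col,1,cv2.LINE_AA,3)
    t=np.linspace(0,2*np.pi,37);cup=np.array(cup,float)
    for z in(-40,40): pl([cup+[26*np.cos(q),26*np.sin(q),z] for q in t],(255,0,0))
    def circ(o,ang,r,col):
        a=np.radians(ang);nn=np.array([-np.sin(a),np.cos(a),0]);pl([np.array(o)+r*(np.cos(q)*nn+np.sin(q)*np.array([0,0,1])) for q in t],col)
    a=np.radians(pang);circ(cup+44.5*np.array([np.cos(a),np.sin(a),0]),pang,10.5,(0,255,255))
    circ(L,la,21,(0,0,255))
    cv2.imwrite(out,im)
E
python3 - <<'E'
from ov import *
cup=(572.4,-201.9,172);ov('pics/s12.png','pics/s12o.png',(60,110,260,260),4,cup,-14.4-90)
ov('pics/t12.png','pics/t12o.png',(380,210,540,310),5,cup,-14.4-90,cam='top')
E
```

```text
(no output)
```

View pics/s12o.png

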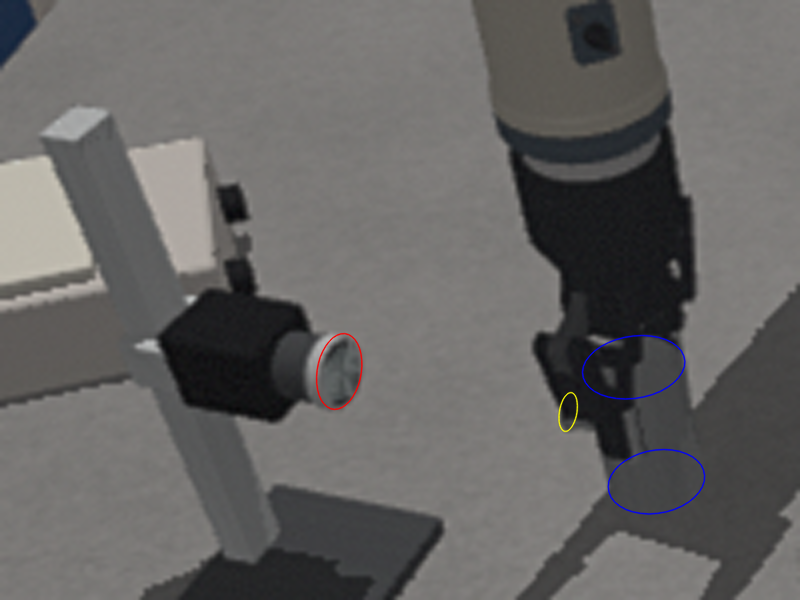

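View pics/t12o.png

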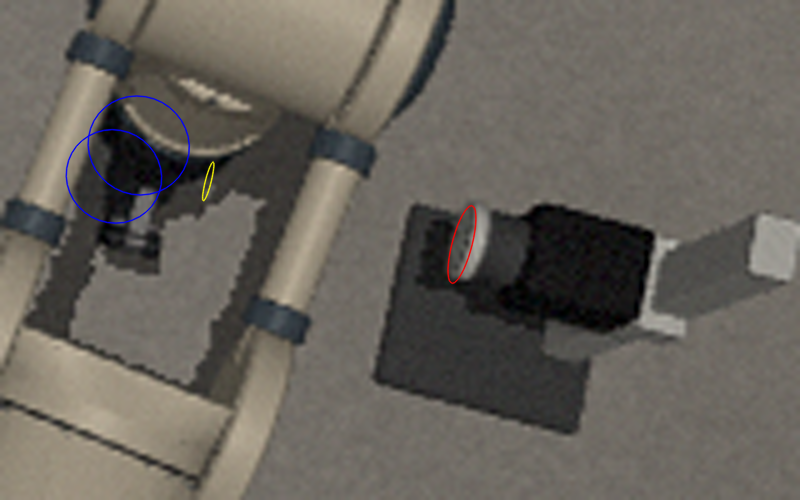

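Emit:
servo_tool --plan '[{"xyz": [0, 8, 0], "yaw": 0}, {"xyz": [0, 12, 0], "yaw": 0}, {"xyz": [0, 12, 0], "yaw": 0}, {"xyz": [0, 12, 0], "yaw": 0}, {"xyz": [0, 8, 0], "yaw": 0}, {"xyz": [0, 4, 0], "yaw": 0}, {"xyz": [0, 0, 0], "yaw": 0}, {"xyz": [0, 0, 0], "yaw": 0}]'

```text
time_s: 19.4
position: [558.5, -256.2, 345.7]
orientation: [0.992, -0.127, 0.0, -0.0]
contact_force: [-0.1, 0.7, -1.8]
grip_width: 51.6
```

```bash
python3 - <<'E'
from ov import *
s=manip.sense();print(s['time_s'],s['position'],theta(s),s['grip_width'],s['contact_force'],s['joints'])
for n in('scene','top'): cv2.imwrite(f'pics/{n[0]}13.png',viewer.get_image(n))
p=s['position'];cup=(p[0],p[1],p[2]-172.1)
ov('pics/s13.png','pics/s13o.png',(80,130,220,250),5,cup,theta(s)-90)
ov('pics/t13.png','pics/t13o.png',(400,220,520,310),6,cup,theta(s)-90,cam='top')
crop('pics/s13.png','pics/s13c.png',80,130,220,250,5)
d=np.array([np.cos(np.radians(75.3)),np.sin(np.radians(75.3)),0]);n=np.array([-d[1],d[0],0])
a=np.radians(theta(s)-90);tip=np.array(cup)+44.5*np.array([np.cos(a),np.sin(a),0])
v=tip-np.array([527,-377,172]);print('tip in lens',v@d,v@n,v[2])
E
```

```text
19.4 [ 558.48169697 -256.16045779  345.68096863] -14.536248152356439 51.64533275640836 [-0.06680646  0.73944351 -1.7550621 ] [-4.85491977e-01  1.25986947e-01  1.29748304e+00  3.13737109e-04
  1.71818584e+00 -2.31740523e-01]
tip in lens 80.3731049011991 0.08558235567820509 1.5809686344475438
```

View pics/s13o.png

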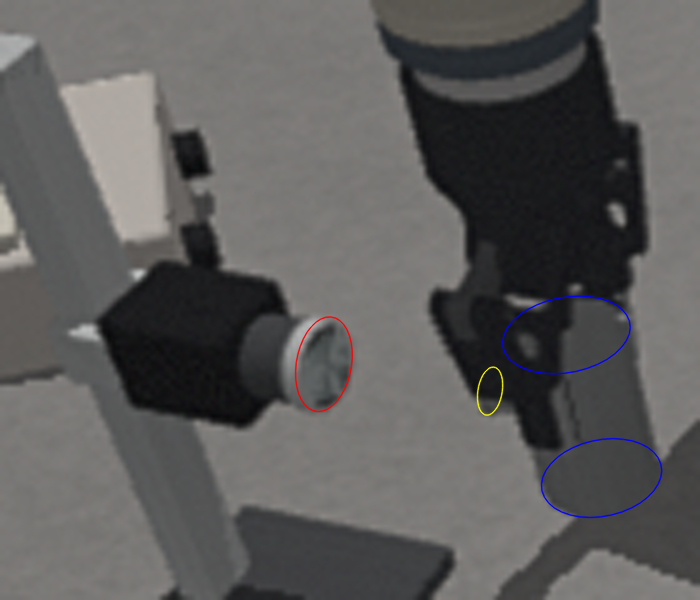

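View pics/t13o.png

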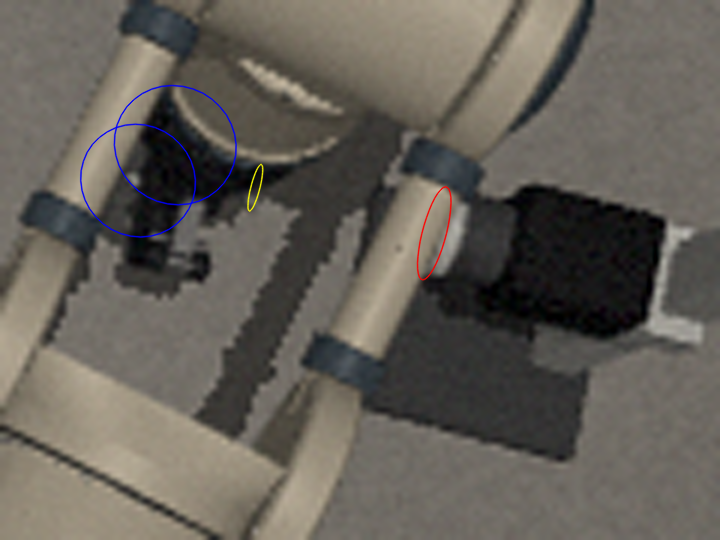

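View pics/s13c.png

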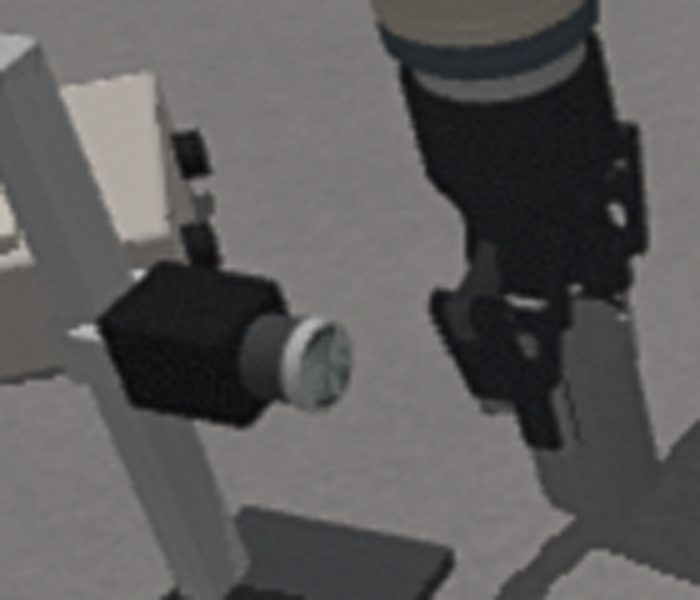

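```bash
python3 - <<'E'
from ov import *
ov('pics/s11.png','pics/s11o.png',(270,150,370,230),7,(502.6,13.8,172),1.5)
s=manip.sense();print(s['time_s'],s['dq'].round(4))
crop('pics/t13.png','pics/t13l.png',130,170,400,345,2.9)
E
```

```text
19.5 [ 0.0014 -0.0007  0.0018 -0.002  -0.0027 -0.0009]
```

View pics/s11o.png

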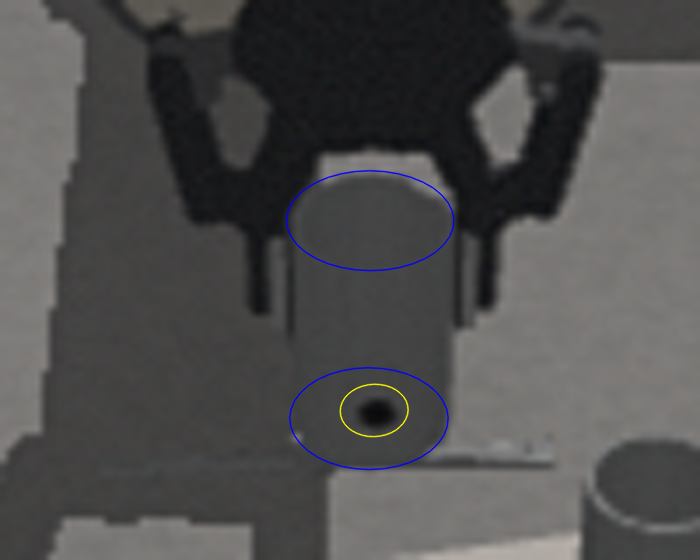

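View pics/t13l.png

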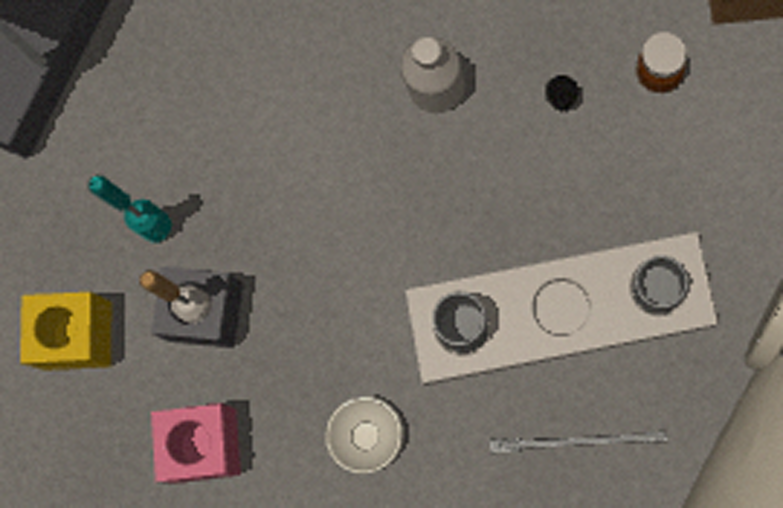

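Everything matches: the port in hand is within about 1–2° of the model, the brush is in its stand, the bystanders have not moved and the arm is still. I'm handing in.

```bash
python3 - <<'E'
from station import manip,close_job
s=manip.sense();print(s['time_s'],s['position'],s['grip_width'])
print(close_job())
E
```

```text
19.5 [ 558.59250456 -255.83726697  345.67121423] 51.28450708117239
the job is handed in; nothing more can be done
None
```

I scrubbed the ported cup with two full strokes and put the brush back upright in its stand. I then lifted the cup and held it in front of the inspection camera, and handed in at 19.5 s; no verdict was reported.

- **Scrub:** By the arm's position, the brush tip went to about 1 mm or less above the cup floor (at most 8 mm below the 27 mm world height that step 1 allows). It came back up to about 77 mm on each stroke, inside the rim. No scrub reading showed contact of more than about 1 N.
- **Final pose:** With the arm still, the port tip worked out at about 80 mm from the lens, 0 mm off sideways and 1.6 mm high. The port was within about 1° of facing the lens. The grip was 51 mm wide, and the cup looked upright in the scene picture.
- **Bench:** In the last top picture the brush stands in its stand and every bystander is in its starting place.

**Not fully confirmed:**
- **Lens position:** My estimates spread by a few millimetres, with a height between 170 and 174 mm, and the camera base outline and lens outline fitted about 6 mm apart along the lens axis. Both are inside the tolerances.
- **Port at the end:** In the final pictures the gripper finger hid most of the port; only its lower edge was visible, where I expected it. The port's direction therefore rests on the scene picture taken just after the lift plus the gripper's measured turn.

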